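Unpack the multi-gel caster

TASK

The gels in the casting box have set: work the tight wedge bar loose from its two clips, fold the box's front panel right down, then draw the tall glass gel cassettes up out of the leaning stack and stand each one upright in a gap of the wire drip rack. The low white filler blocks must stay leaning in the box without toppling, the wedge bar ends up lying in the grey wash tub, and the other things on the bench are to be left where they are.

Things in the scene. Friction and masses are not known exactly. Their poses are not given: they have to be found in the camera images.
- caster: fixed casting box: grey base 176 x 150 x 10 mm, back wall leaning back 0.28 rad (78 mm long, foot at x = +45 mm), clear sides 78 mm high at y = +-56 to 62, front panel at x = -76. Two clip arms at y = +-83 to 91 reach to x = -120, 52 to 80 mm high; sprung clips press on the bar's ends, 14 mm of each. Origin: underside of base, middle; x from front panel to back wall, y along the panels, z up
- front_door (a joint): clear front panel with grey top edge, 108 wide, 80 high, 8 mm thick, hinged along its bottom at caster x = -76, z = 12 mm: 0 = upright, 1.55 = folded out flat, away from the stack. Friction keeps it up until it is pulled about 0.4 rad outwards, then it falls open. Behind it, before the foremost block, 18 mm are free at the floor, about 40 mm at its top edge
- door_edge (a point): middle of the front panel's top edge (92 mm above the bench when shut); its x points towards the stack when shut, y along the edge
- wedge_bar: black bar 144 long (y), 45 high, 12 mm thick widening upwards to 18, with a ribbed grip tab amid, 36 wide (y), 14 thick (x), top 80 mm over the underside. Origin: underside, below the tab. Starts wedged upright across the front panel, tab above the panel; clips squeeze it (8 N each) until it is up 30 mm. A straight pull takes 15 to 25 N; small pulls along y (10 mm play each way) ease it
- seat (a point): where the wedge bar's origin sits when it is wedged in (45 mm above the bench)
- cassette_1: tall glass gel cassette, two glass plates with grey edge strips, 100 mm wide (y), 120 mm high (z), 10 mm thick (x; the front plate, at -x, ends 8 mm lower); about 0.22 kg. Origin: centre of its underside; z points up along the panel. Two or more fillers lie between any two cassettes. May be absent
- cassette_2: tall glass gel cassette, two glass plates with grey edge strips, 100 mm wide (y), 120 mm high (z), 10 mm thick (x; the front plate, at -x, ends 8 mm lower); about 0.22 kg. Origin: centre of its underside; z points up along the panel. Two or more fillers lie between any two cassettes. May be absent
- cassette_3: tall glass gel cassette, two glass plates with grey edge strips, 100 mm wide (y), 120 mm high (z), 10 mm thick (x; the front plate, at -x, ends 8 mm lower); about 0.22 kg. Origin: centre of its underside; z points up along the panel. Two or more fillers lie between any two cassettes. May be absent
- filler_1: low white filler block, 100 mm wide (y), 80 mm high (z), 13 mm thick (x), 0.12 kg. Origin: centre of its underside; z points up along it. Stays in the box
- filler_2: low white filler block, 100 mm wide (y), 80 mm high (z), 13 mm thick (x), 0.12 kg. Origin: centre of its underside; z points up along it. Stays in the box
- filler_3: low white filler block, 100 mm wide (y), 80 mm high (z), 13 mm thick (x), 0.12 kg. Origin: centre of its underside; z points up along it. Stays in the box
- filler_4: low white filler block, 100 mm wide (y), 80 mm high (z), 13 mm thick (x), 0.12 kg. Origin: centre of its underside; z points up along it. Stays in the box
- filler_5: low white filler block, 100 mm wide (y), 80 mm high (z), 13 mm thick (x), 0.12 kg. Origin: centre of its underside; z points up along it. Stays in the box
- drip_rack: loose drip rack, 1.2 kg: white base 190 x 116 x 8 mm with 8 wire hoops, 96 wide (y), 4 mm thick, tops 60 mm above the bench, at x = -77, -55, .. 77 mm (every 22). The 7 gaps between (x = -66, -44, .. 66) are 18 mm clear; each takes one cassette standing on the base across x. Neighbouring gaps are too close for the fingers. Origin: underside, centre
- wash_tub: open grey wash tub, fixed, 130 x 200 mm (x, y), 36 mm high, wall and floor 4 mm. Origin: underside, centre
- tip_box: red box of pipette tips with a clear lid, 85 x 120 x 67 mm, not to be disturbed; origin under its centre
- wash_bottle: white wash bottle with a blue cap and a bent spout, 66 mm across, 200 mm high, not to be disturbed; origin under its centre
- beaker: clear beaker, 64 mm across, 85 mm high, not to be disturbed; origin under its centre
- gel_comb: white plastic gel comb lying flat, 16 x 90 x 8 mm, not to be disturbed; origin under its centre

How it is judged:
By the outcome, as a careful person would: the job done as asked, in the order asked, and still so for the second after the job is handed in, with the robot touching nothing.
Of cassette_1, cassette_2, cassette_3 only 2 to 3 are there at a start; the rules pass over those that are not, and their reading is None.
At some moment in a run one of drip_rack may be knocked a few centimetres aside while the robot is not near it.
It also fails if it takes over 210 s, if anything falls off the work surface, if the arm or the gripper's body presses on something with over 40 N, if the wrist force passes 120 N, or if a joint passes its speed limit or range.

ROBOT

A 6-joint arm with a two-finger parallel gripper is mounted at the origin on the work surface. World frame = base frame: x ahead of the robot, y to its left, z up, the work surface at z = 0. Lengths are in m, angles in rad, forces in N, time in s.
With the tool pointing down it reaches from about 0.325 to 0.9 m from the base axis. Payload 6.1 kg.
Tool frame: the origin (TCP) lies between the finger pads; the fingertips stand 17 mm ahead of it and the grasp point (between the pads) lies 2 mm behind it; z points along the fingers, y is the line along which they close (so a half turn about z gives the same grasp; the last joint's range is limited). The gripper opens to 87 mm and grips with 3 to 60 N. Pads are 19 mm wide; open, the fingers measure 117 mm over their backs; the gripper's body (75 mm by 190 mm) begins 51 mm behind the grasp point.
Start: joints at [-1.454, 0.22, 1.526, -0, 1.395, -0.126], TCP at [0.15, -0.607, 0.204] pointing down, gripper open.
Joint ranges: [-2.98, 2.98], [-0.91, 2.08], [0.09, 2.57], [-1.24, 4.39], [0.2, 2.65], [-2.68, 2.68]. Speed limits (rad/s): [2.57, 2.57, 3.01, 3.14, 3.14, 3.14].

INTERFACE

Orientations are given as [roll, pitch, yaw] about the fixed x, y, z axes, in that order (R = Rz(yaw) Ry(pitch) Rx(roll)).
In Python, from station import bot gives the robot as it stands.
- The arm moves only by the tool jog_arm, never from a script. Its argument "targets" is one flat list of numbers, 7 for each row, row after row: the shift along the tool's x, y, z in mm, then the turn, a rotation vector about the tool's x, y, z in rad, then the finger opening in mm, from 0 to 87. A call has exactly 5 rows; each row is the pose to reach, as a shift and turn from the pose commanded when the call began, along the tool's axes at that moment; what a row does not reach only later rows make up. A row lasts 1/12 s, in which the tool goes at most 41.7 mm and 7.16 degrees, less where a joint would pass 70% of its speed; a pose out of reach is approached as far as the arm can. A call with a gripper value outside its range is refused whole. The fingers move at their own pace and stop on an object; "grip_force" is the grip in N (left out, the last holds). Time passes only in rows, so rows that repeat a pose let the fingers close, or fill a call up. It gives the time, the measured TCP pose, the force, the opening and the grip force at its end, in the units of the state.
- bot.sense(): the state, without advancing time (a new reading comes with each control period).
- bot.read_camera(name): name is "side" or "top"; returns a dict with "color" (400x640x3 uint8, blue, green, red), "mtx" (3x3 intrinsics, pixels), "dist" ([k1, k2, p1, p2, k3] as OpenCV has them; the pictures are not rectified), "world_to_cam" (4x4, takes a point from world to camera coordinates). Camera axes: x right, y down, z forward; pixel columns grow to the right and rows downward; lengths in m; the calibration is good to about 2 mm. A picture is of the moment at which its call begins. There is no depth.
- bot.finish_job(): hands the job in; it is judged then, once.
The state is a dict: "time_s": time; "q": joint angles; "joint_velocities": joint speeds; "joint_torque": joint torques, N m; "tool_pos": TCP position; "eef_rot": TCP orientation; "contact_force": force on the tool from outside, world axes, zero at the start; "moment": the same for the moment, N m; "opening": opening from 0.0 (shut) to 1.0 (fully open); "finger_force": force on a finger pad.
Only numpy, scipy, OpenCV 4.12 (cv2) and the standard library are available. Lean on these libraries where they do the work, as an engineer would, in place of code of your own. Each camera call takes 0.05 s, during which the arm holds its last target. There are 200 camera calls.

## Working session

There is one attempt and no reset: what is moved stays moved. The work goes in short steps, Python scripts to look and compute and a tool call to move; the robot and the scene stay as the last step left them, time stands still between calls to the robot, and variables do not carry over. Pictures are saved under pics/ and viewed, at most 14 in all, crops included, and the job is handed in when it is done.

Besides the shell and the picture viewer there is one more tool, called after "Call:" by a JSON object that holds its "op" and its "data". jog_arm: Moves the arm, as the interface text tells. Its arguments: {"type":"object","properties":{"targets":{"type":"array","items":{"type":"number"}},"grip_force":{"type":"number"}},"required":["targets"]}

```bash
ls; mkdir -p pics
python3 - <<'E'
from station import bot
import cv2,numpy as np
np.set_printoptions(precision=4,suppress=True)
s=bot.sense();print(s)
for n in("side","top"):
    c=bot.read_camera(n);cv2.imwrite(f"pics/{n}0.png",c["color"]);print(n,c["mtx"],c["dist"],c["world_to_cam"])
    np.savez(f"{n}.npz",**{k:np.array(v) for k,v in c.items()})
E
```

```text
pics
{'time_s': 0.0, 'q': array([-1.4541,  0.2212,  1.5276,  0.    ,  1.3947, -0.1261]), 'joint_velocities': array([ 0.0009, -0.001 ,  0.0007, -0.0001, -0.0001,  0.0001]), 'joint_torque': array([ -0.0011, -49.461 , -38.7378,   0.07  ,   0.0575,  -0.0002]), 'tool_pos': array([ 0.1502, -0.606 ,  0.2025]), 'eef_rot': array([-3.1397, -0.0002,  0.2428]), 'contact_force': array([-1.2668,  0.2053,  0.2807]), 'moment': array([-0.0296, -0.0219, -0.0257]), 'finger_force': 0.0, 'opening': 0.9962484013926272}
side [[427.5404   0.     313.0343]
 [  0.     427.5404 204.938 ]
 [  0.       0.       1.    ]] [-0.035  0.     0.     0.     0.   ] [[-0.7968 -0.604  -0.015   0.447 ]
 [-0.3509  0.4829 -0.8023  0.303 ]
 [ 0.4918 -0.634  -0.5968  0.7376]
 [ 0.      0.      0.      1.    ]]
top [[455.8065   0.     314.9312]
 [  0.     455.8065 203.8385]
 [  0.       0.       1.    ]] [-0.1276  0.      0.      0.      0.    ] [[ 0.0209 -0.9997 -0.0115 -0.073 ]
 [-0.9966 -0.0199 -0.0796  0.6073]
 [ 0.0793  0.0131 -0.9968  1.0919]
 [ 0.      0.      0.      1.    ]]
```

View pics/side0.png

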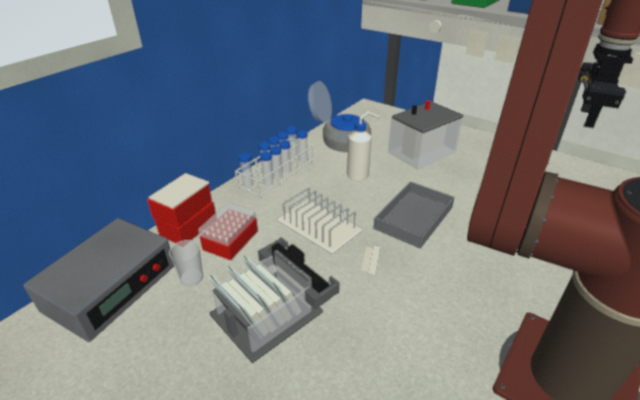

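View pics/top0.png

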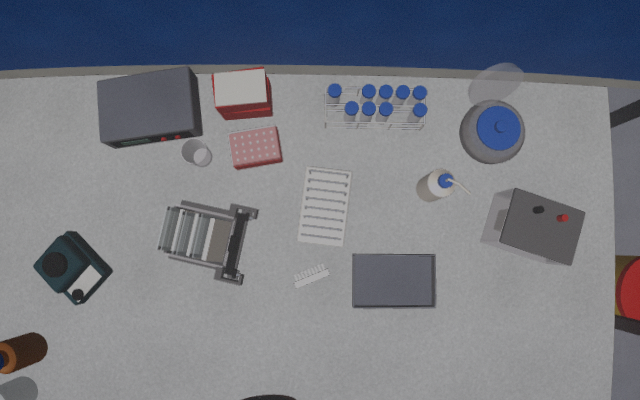

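```bash
cat > h.py <<'E'
import cv2,numpy as np
np.set_printoptions(precision=4,suppress=True)
class Cam:
    def __init__(s,name,fresh=True):
        if fresh:
            from station import bot
            c=bot.read_camera(name)
            np.savez(f"{name}.npz",**{k:np.array(v) for k,v in c.items()})
        c=np.load(f"{name}.npz")
        s.im=c["color"];s.K=c["mtx"];s.d=c["dist"];s.T=c["world_to_cam"];s.C=-s.T[:3,:3].T@s.T[:3,3]
    def ray(s,uv):
        p=cv2.undistortPoints(np.array([[uv]],float),s.K,s.d)[0,0]
        v=s.T[:3,:3].T@np.array([p[0],p[1],1]);return v/np.linalg.norm(v)
    def onz(s,uv,z):
        r=s.ray(uv);return s.C+r*(z-s.C[2])/r[2]
    def proj(s,P):
        P=np.atleast_2d(np.array(P,float))
        return cv2.projectPoints(P,cv2.Rodrigues(s.T[:3,:3])[0],s.T[:3,3],s.K,s.d)[0][:,0]
    def crop(s,x,y,w,h,k):
        return cv2.resize(s.im[y:y+h,x:x+w],None,fx=k,fy=k,interpolation=cv2.INTER_CUBIC)
def tri(a,ua,b,ub):
    ra,rb=a.ray(ua),b.ray(ub);A=np.stack([ra,-rb],1)
    t=np.linalg.lstsq(A,b.C-a.C,rcond=None)[0];return (a.C+ra*t[0]+b.C+rb*t[1])/2
E
python3 - <<'E'
from h import *
t=Cam("top",0);s=Cam("side",0);print(t.C,s.C)
a=t.crop(150,190,120,105,5);cv2.imwrite("pics/a.png",a)
b=s.crop(200,230,150,130,5);cv2.imwrite("pics/b.png",b)
for n,uv in dict(tl=(305,167),tr=(351,169),bl=(298,244),br=(343,246)).items(): print(n,t.onz(uv,0.008))
for n,uv in dict(tl=(353,254),tr=(435,254),bl=(352,307),br=(435,307)).items(): print(n,t.onz(uv,0.036))
E
```

```text
[ 0.5202 -0.0751  1.1358] [0.0997 0.5913 0.69  ]
tl [ 0.7019 -0.0336  0.008 ]
tr [ 0.6991 -0.1486  0.008 ]
bl [ 0.5097 -0.0206  0.008 ]
br [ 0.507  -0.1317  0.008 ]
tl [ 0.4886 -0.1547  0.036 ]
tr [ 0.4919 -0.3535  0.036 ]
bl [ 0.3619 -0.1546  0.036 ]
br [ 0.3643 -0.355   0.036 ]
```

View pics/a.png

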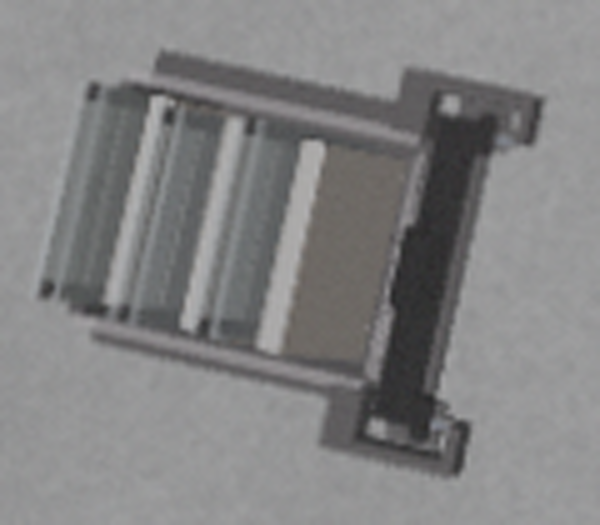

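View pics/b.png

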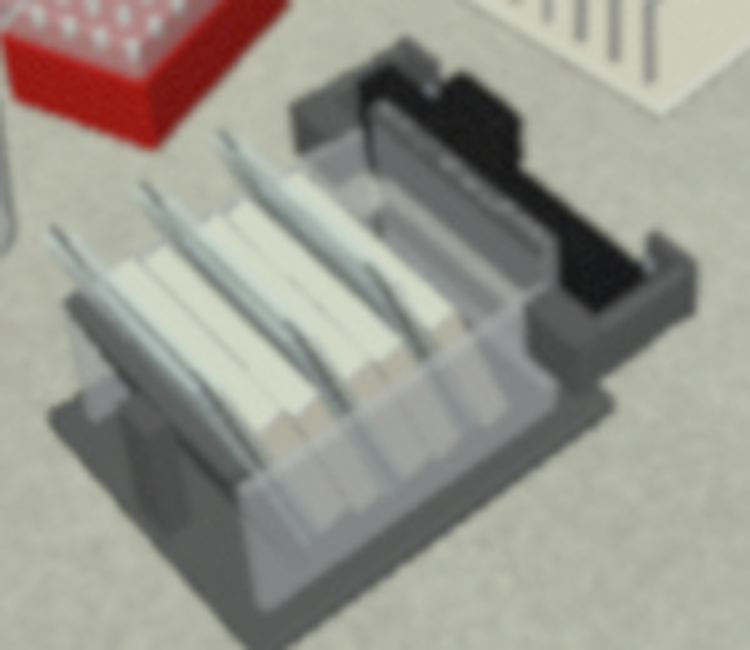

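```bash
cat > fit.py <<'E'
from h import *
from scipy.optimize import least_squares
t=Cam("top",0);s=Cam("side",0)
def c2w(p,P): 
    c,q=np.cos(p[2]),np.sin(p[2]);P=np.atleast_2d(np.array(P,float))
    return np.stack([p[0]+c*P[:,0]-q*P[:,1],p[1]+q*P[:,0]+c*P[:,1],P[:,2]],1)
sp=[([.088,.075,.01],(253,359)),([.088,-.075,.01],(210,313)),([-.088,.075,.01],(322.4,311)),([-.12,.091,.08],(339,283))]
tp=[([-.12,-.091,.08],(259,209.4)),([-.12,.091,.08],(242.4,284)),([.088,-.075,.01],(182,200.5))]
def res(p): return np.r_[(s.proj(c2w(p,[a for a,_ in sp]))-[b for _,b in sp]).ravel(),(t.proj(c2w(p,[a for a,_ in tp]))-[b for _,b in tp]).ravel()]
r=least_squares(res,[.52,.2,1.4])
if __name__=="__main__":
    print(r.x,r.fun)
    p=r.x
    print("seat",c2w(p,[-.095,0,.045]))
    tab=tri(s,(200+485/5,230+85/5),t,(150+405/5,190+255/5));print("tab",tab)
    # cassette top edges : world at z approx .127
    for n,(a,b) in dict(c1=((95,88),(45,298)),c2=((168,112),(123,315)),c3=((250,125),(205,330))).items():
        pass
E
python3 fit.py
```

```text
[0.5228 0.2064 1.3762] [-1.1388  1.2359 -1.2738 -1.6764  1.1687 -2.5637  2.3642 -2.325  -0.9829
 -0.1198 -1.6342  1.9685 -1.5125 -0.7647]
seat [[0.5044 0.1132 0.045 ]]
tab [0.5109 0.1211 0.1248]
```

```bash
cat > mv.py <<'E'
from h import *
from station import bot
from scipy.spatial.transform import Rotation as R, Slerp
def down(yaw,tilt=0): # tool down; tilt = turn about tool x afterwards
    return R.from_euler('xyz',[np.pi,0,yaw])*R.from_rotvec([tilt,0,0])
def plan(wps,p=None,r=None,grasp=True):
    """wps: list of (pos,Rot); prints per-call deltas, each from the one before"""
    s=bot.sense()
    if p is None: p=s["tool_pos"];r=R.from_euler('xyz',s["eef_rot"])
    print("t",round(s["time_s"],2),"now",p,r.as_euler('xyz'))
    for q,rq in wps:
        q=np.array(q,float);n=int(np.ceil(max(np.linalg.norm(q-p)/.2,(r.inv()*rq).magnitude()/.6,.01)))
        sl=Slerp([0,1],R.concatenate([r,rq]))
        for i in range(n):
            a=r if i==0 else sl(i/n);b=sl((i+1)/n);d=a.inv().apply((q-p)/n)*1000
            print("  ",np.round(d,1),np.round((a.inv()*b).as_rotvec(),3))
        p,r=q,rq
E
python3 - <<'E'
from fit import *
m=(t.im.max(2)<45).astype(np.uint8)
m[:, :215]=0;m[:,265:]=0;m[:200]=0;m[290:]=0
c=max(cv2.findContours(m,0,1)[0],key=cv2.contourArea);print(cv2.minAreaRect(c),cv2.contourArea(c))
b=cv2.boxPoints(cv2.minAreaRect(c));W=[t.onz(q,.092) for q in b];print(np.array(W))
m=(s.im.max(2)<45).astype(np.uint8);m[:, :260]=0;m[:,345:]=0;m[:235]=0;m[310:]=0
c=max(cv2.findContours(m,0,1)[0],key=cv2.contourArea).reshape(-1,2)
print(c[c[:,1].argsort()][:6])
from mv import *
plan([((.509,.120,.19),down(2.947))])
E
```

```text
((236.0, 249.0), (0.0, 0.0), 0.0) 0.0
[[0.4956 0.1176 0.092 ]
 [0.4956 0.1176 0.092 ]
 [0.4956 0.1176 0.092 ]
 [0.4956 0.1176 0.092 ]]
[[276 244]
 [279 244]
 [277 244]
 [278 244]
 [280 245]
 [275 245]]
t 0.1 now [ 0.1502 -0.6061  0.2025] [-3.1398 -0.0002  0.2428]
   [ 104.6 -123.7    2.7] [-0.    -0.    -0.541]
   [153.3 -52.2   2.7] [-0.    -0.    -0.541]
   [158.3  34.2   2.6] [-0.    -0.    -0.541]
   [118.1 110.8   2.5] [-0.    -0.    -0.541]
   [ 44.2 155.8   2.5] [-0.    -0.    -0.541]
```

Call:
{"op": "jog_arm", "data": {"targets": [21,-25,0,0,0,-0.108,87,42,-50,1,0,0,-0.216,87,63,-75,1,0,0,-0.324,87,84,-100,2,0,0,-0.432,87,105,-124,3,0,0,-0.541,87], "grip_force": 40}}

```text
time_s: 0.52
tool_pos: [0.2226, -0.4592, 0.1999]
eef_rot: [-3.141, -0.001, 0.789]
contact_force: [1.3, 0.5, -0.2]
opening: 1.003
finger_force: 0.0
```

Call:
{"op": "jog_arm", "data": {"targets": [31,-10,0,0,0,-0.108,87,62,-20,1,0,0,-0.216,87,92,-31,1,0,0,-0.324,87,123,-42,2,0,0,-0.432,87,153,-52,3,0,0,-0.541,87]}}

```text
time_s: 0.93
tool_pos: [0.2942, -0.3144, 0.1972]
eef_rot: [-3.141, -0.0, 1.33]
contact_force: [0.6, -0.9, -0.4]
opening: 1.002
finger_force: 0.0
```

Call:
{"op": "jog_arm", "data": {"targets": [32,7,0,0,0,-0.108,87,64,14,1,0,0,-0.216,87,95,21,1,0,0,-0.324,87,127,28,2,0,0,-0.432,87,158,34,3,0,0,-0.541,87]}}

```text
time_s: 1.35
tool_pos: [0.3658, -0.1696, 0.1944]
eef_rot: [3.141, -0.0, 1.871]
contact_force: [1.0, -0.8, 0.4]
opening: 1.001
finger_force: 0.0
```

Call:
{"op": "jog_arm", "data": {"targets": [24,22,0,0,0,-0.108,87,48,44,1,0,0,-0.216,87,71,66,1,0,0,-0.324,87,95,88,2,0,0,-0.432,87,118,111,3,0,0,-0.541,87]}}

```text
time_s: 1.77
tool_pos: [0.4375, -0.0243, 0.1914]
eef_rot: [-3.142, 0.0, 2.412]
contact_force: [0.7, -1.3, 0.1]
opening: 1.0
finger_force: 0.0
```

Call:
{"op": "jog_arm", "data": {"targets": [9,31,0,0,0,-0.108,87,18,62,1,0,0,-0.216,87,27,93,1,0,0,-0.324,87,36,125,2,0,0,-0.432,87,44,156,3,0,0,-0.541,87]}}

```text
time_s: 2.18
tool_pos: [0.5095, 0.121, 0.1881]
eef_rot: [-3.141, -0.0, 2.954]
contact_force: [0.2, -0.4, 0.3]
opening: 0.998
finger_force: 0.0
```

Run:
```python
from fit import *
m=(t.im.max(2)<62).astype(np.uint8)
m[:, :215]=0;m[:,265:]=0;m[:200]=0;m[290:]=0
c=max(cv2.findContours(m,0,1)[0],key=cv2.contourArea);print(cv2.minAreaRect(c),cv2.contourArea(c))
b=cv2.boxPoints(cv2.minAreaRect(c));W=np.array([t.onz(q,.092) for q in b]);print(W,W.mean(0))
from mv import *
plan([])
```

```text
((235.472900390625, 243.892333984375), (13.12583065032959, 65.72846984863281), 12.425941467285156) 502.0
[[0.4362 0.1483 0.092 ]
 [0.5845 0.1201 0.092 ]
 [0.5786 0.0901 0.092 ]
 [0.4307 0.1185 0.092 ]] [0.5075 0.1193 0.092 ]
t 2.18 now [0.5095 0.121  0.1881] [-3.1415 -0.0004  2.9536]
```

Call:
{"op": "jog_arm", "data": {"targets": [0,1,5,0,0,0,40,0,1,20,0,0,0,40,0,1,40,0,0,0,40,0,1,60,0,0,0,40,0,1,75,0,0,0,40], "grip_force": 50}}

```text
time_s: 2.6
tool_pos: [0.5081, 0.1198, 0.1114]
eef_rot: [-3.141, -0.002, 2.947]
contact_force: [0.3, -1.0, -0.5]
opening: 0.708
finger_force: 0.0
```

Call:
{"op": "jog_arm", "data": {"targets": [0,0,0,0,0,0,5,0,0,0,0,0,0,5,0,0,0,0,0,0,5,0,0,0,0,0,0,5,0,0,0,0,0,0,5]}}

```text
time_s: 3.02
tool_pos: [0.5104, 0.1201, 0.1149]
eef_rot: [3.141, 0.002, 2.948]
contact_force: [-0.4, -0.3, 0.2]
opening: 0.325
finger_force: 0.0
```

Call:
{"op": "jog_arm", "data": {"targets": [0,0,0,0,0,0,5,0,0,0,0,0,0,5,0,0,0,0,0,0,5,0,0,0,0,0,0,5,0,0,0,0,0,0,5]}}

```text
time_s: 3.43
tool_pos: [0.5095, 0.1202, 0.1136]
eef_rot: [3.142, 0.0, 2.948]
contact_force: [0.4, -0.8, 0.0]
opening: 0.069
finger_force: 0.0
```

Run:
```python
from h import *
t=Cam("top");s=Cam("side")
cv2.imwrite("pics/c.png",np.hstack([cv2.resize(t.crop(180,190,100,100,4),(400,400)),s.crop(240,200,100,100,4)]))
```

```text
(no output)
```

View pics/c.png

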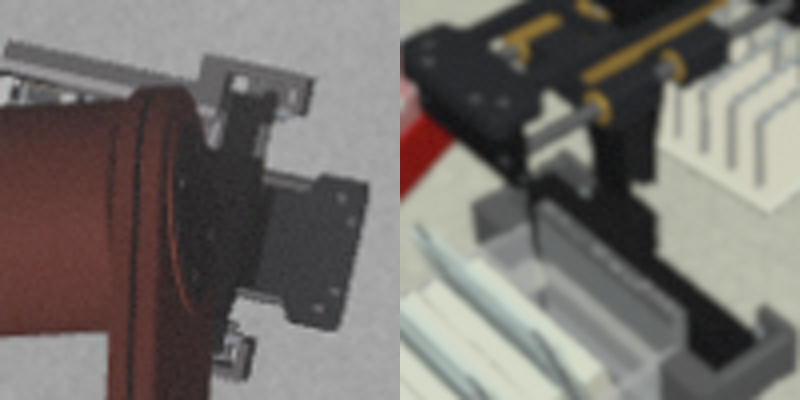

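Run:
```python
from h import *
t=Cam("top",0);s=Cam("side",0)
P=[[.5095,.1202,.0966],[.5095,.1202,.125],[.5095,.1202,.09]]
print(s.proj(P),t.proj(P))
# tab corners in side image, given world z=.125
for uv in [(291,245),(303,254),(287,248)]: print(s.onz(uv,.125))
from station import bot;print(bot.sense()["opening"]*87,bot.sense()["finger_force"])
```

```text
[[296.5001 257.3585]
 [295.9441 246.8007]
 [296.6262 259.7514]] [[234.6787 242.9406]
 [232.302  243.012 ]
 [235.2128 242.9245]]
[0.5207 0.1219 0.125 ]
[0.4857 0.1281 0.125 ]
[0.5214 0.1332 0.125 ]
5.248986575999945 0.0
```

Run:
```python
from h import *
t=Cam("top",0);s=Cam("side",0)
a=np.clip(s.crop(265,205,70,90,6).astype(float)*3-20,0,255);b=np.clip(t.crop(215,195,60,90,6).astype(float)*3-20,0,255)
cv2.imwrite("pics/d.png",np.hstack([a,b]))
```

```text
[ WARN:0@0.054] global loadsave.cpp:1063 imwrite_ Unsupported depth image for selected encoder is fallbacked to CV_8U.
```

View pics/d.png

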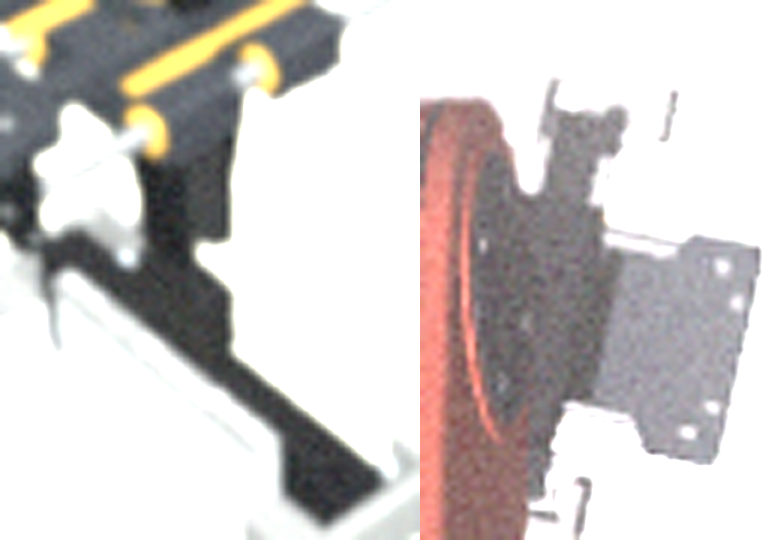

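Run:
```python
from h import *
s=Cam("side",0)
for z in (.0966,.11,.115,.12,.125): print(z,s.onz((302.3,245),z))
for y in (.09,.105,.12,.135): print(y,s.proj([[.5,y,.0966],[.519,y,.0966]]).ravel())
print(s.im[238:262:2,290:304:2].max(2))
```

```text
0.0966 [0.523  0.0845 0.0966]
0.11 [0.5134 0.0959 0.11  ]
0.115 [0.5098 0.1002 0.115 ]
0.12 [0.5063 0.1044 0.12  ]
0.125 [0.5027 0.1087 0.125 ]
0.09 [309.4692 250.9595 302.1384 247.2269]
0.105 [304.9245 255.0673 297.5629 251.2498]
0.12 [300.279  259.2656 292.8872 255.3603]
0.135 [295.5297 263.557  288.1082 259.5611]
[[ 20  23  28  31  33  31  35]
 [ 22  24  23  31  32  33  34]
 [ 20  24  25  26  35  31  32]
 [ 25  26  24  30  45  37  47]
 [ 32  22  20  34 110 122 143]
 [ 30  26  25  28  99 157 180]
 [ 26  28  30  30  33  84 157]
 [ 29  24  30  31  30  33  77]
 [ 30  29  30  28  33  32  33]
 [ 30  31  29  30  32  30  31]
 [ 29  26  30  28  29  28  30]
 [ 65  34  29  29  32  29  30]]
```

Run:
```python
from h import *
s=Cam("side",0);c=cv2.imread("pics/side0.png")
print(s.proj([[.1502,-.606,.2025],[.1502,-.606,.1855],[.1502,-.606,.2345]]))
# finger ends at +-43.5..58.5 mm along tool y at yaw .243
u=np.array([np.sin(.243),-np.cos(.243),0])
for k in (-.058,-.0435,.0435,.058): print(k,s.proj([.1502,-.606,.1855]+k*u))
cv2.imwrite("pics/e.png",cv2.resize(np.clip(c[60:140,560:640].astype(float)*2,0,255).astype(np.uint8),None,fx=6,fy=6))
```

```text
[[583.3033 124.7599]
 [580.9956 130.7665]
 [587.748  113.1601]]
-0.058 [[582.7181 140.691 ]]
-0.0435 [[582.2755 138.1342]]
0.0435 [[579.7836 123.8225]]
0.058 [[579.3937 121.5958]]
```

View pics/e.png

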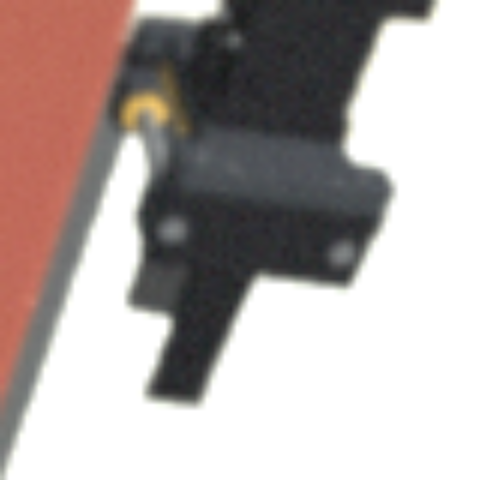

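Call:
{"op": "jog_arm", "data": {"targets": [0,0,-8,0,0,0,46,0,0,-8,0,0,0,46,0,0,-8,0,0,0,46,0,0,-8,0,0,0,46,0,0,-8,0,0,0,46]}}

```text
time_s: 3.95
tool_pos: [0.5095, 0.1202, 0.1215]
eef_rot: [3.142, 0.0, 2.948]
contact_force: [-0.4, 0.6, 0.2]
opening: 0.351
finger_force: 0.0
```

Call:
{"op": "jog_arm", "data": {"targets": [0,0,6,0,0,0,46,0,0,12,0,0,0,46,0,0,18,0,0,0,46,0,0,22,0,0,0,46,0,0,22,0,0,0,46]}}

```text
time_s: 4.37
tool_pos: [0.5083, 0.12, 0.0978]
eef_rot: [-3.141, -0.003, 2.948]
contact_force: [-0.9, -0.4, -0.2]
opening: 0.523
finger_force: 0.0
```

Call:
{"op": "jog_arm", "data": {"targets": [0,0,6,0,0,0,46,0,0,11,0,0,0,46,0,0,11,0,0,0,46,0,0,11,0,0,0,30,0,0,11,0,0,0,30]}}

```text
time_s: 4.78
tool_pos: [0.5096, 0.1202, 0.0886]
eef_rot: [3.142, 0.0, 2.948]
contact_force: [1.0, 0.1, -0.1]
opening: 0.448
finger_force: 0.0
```

Call:
{"op": "jog_arm", "data": {"targets": [0,0,0,0,0,0,5,0,0,0,0,0,0,5,0,0,0,0,0,0,5,0,0,0,0,0,0,5,0,0,0,0,0,0,5]}}

```text
time_s: 5.2
tool_pos: [0.51, 0.1219, 0.089]
eef_rot: [3.138, 0.001, 2.947]
contact_force: [1.1, 7.8, -0.4]
opening: 0.155
finger_force: 50.0
```

Call:
{"op": "jog_arm", "data": {"targets": [3,0,-1,0,0,0,5,6,0,-2,0,0,0,5,3,0,-3,0,0,0,5,-2,0,-4,0,0,0,5,-6,0,-5,0,0,0,5], "grip_force": 60}}

```text
time_s: 5.62
tool_pos: [0.5123, 0.1214, 0.0924]
eef_rot: [3.139, -0.007, 2.948]
contact_force: [-7.9, 9.1, -1.7]
opening: 0.155
finger_force: 60.0
```

Call:
{"op": "jog_arm", "data": {"targets": [4,0,-1,0,0,0,5,8,0,-2,0,0,0,5,12,0,-3,0,0,0,5,8,0,-4,0,0,0,5,4,0,-5,0,0,0,5]}}

```text
time_s: 6.03
tool_pos: [0.5095, 0.1218, 0.0981]
eef_rot: [3.139, -0.005, 2.948]
contact_force: [-6.4, 7.4, -0.3]
opening: 0.152
finger_force: 60.0
```

Run:
```python
from h import *
t=Cam("top");s=Cam("side")
cv2.imwrite("pics/f.png",np.clip(s.crop(240,200,120,120,5).astype(float)*2,0,255).astype(np.uint8))
```

```text
(no output)
```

View pics/f.png

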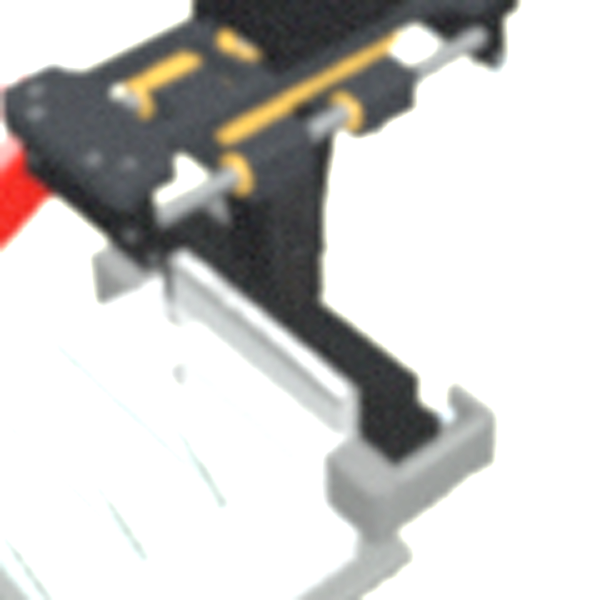

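Call:
{"op": "jog_arm", "data": {"targets": [-3,1,-2,0,0,0,5,-6,1,-4,0,0,0,5,-10,1,-6,0,0,0,5,-6,1,-8,0,0,0,5,-2,1,-10,0,0,0,5]}}

```text
time_s: 6.55
tool_pos: [0.514, 0.121, 0.1081]
eef_rot: [3.14, 0.001, 2.948]
contact_force: [5.3, 3.5, -4.2]
opening: 0.158
finger_force: 60.0
```

Call:
{"op": "jog_arm", "data": {"targets": [4,0,-2,0,0,0,5,8,0,-4,0,0,0,5,12,0,-6,0,0,0,5,8,0,-8,0,0,0,5,4,0,-10,0,0,0,5]}}

```text
time_s: 6.97
tool_pos: [0.5088, 0.1217, 0.1187]
eef_rot: [3.141, -0.002, 2.948]
contact_force: [-0.9, 4.5, -1.8]
opening: 0.154
finger_force: 60.0
```

Call:
{"op": "jog_arm", "data": {"targets": [-3,0,-2,0,0,0,5,-6,0,-5,0,0,0,5,-8,0,-8,0,0,0,5,-4,0,-11,0,0,0,5,-1,0,-14,0,0,0,5]}}

```text
time_s: 7.38
tool_pos: [0.5106, 0.1202, 0.1328]
eef_rot: [-3.14, -0.0, 2.947]
contact_force: [-1.0, 0.7, -1.8]
opening: 0.156
finger_force: 60.0
```

Call:
{"op": "jog_arm", "data": {"targets": [0,0,-4,0,0,0,5,0,0,-8,0,0,0,5,0,0,-16,0,0,0,5,0,0,-24,0,0,0,5,0,0,-32,0,0,0,5]}}

```text
time_s: 7.8
tool_pos: [0.5109, 0.1209, 0.1657]
eef_rot: [3.142, 0.001, 2.948]
contact_force: [-0.2, 0.2, -1.1]
opening: 0.151
finger_force: 60.0
```

Run:
```python
from mv import *
plan([((.44,-.255,.17),down(1.571,-.6)),((.44,-.255,.048),down(1.571,-.6))])
```

```text
t 7.8 now [0.5109 0.1209 0.1657] [3.1415 0.0006 2.9478]
   [  -0.9 -127.5   -1.4] [-0.167 -0.137  0.444]
   [ -56.8 -112.8  -17.9] [-0.167 -0.137  0.444]
   [-101.8  -73.4  -22.6] [-0.167 -0.137  0.444]
   [  0.  -68.9 100.7] [0. 0. 0.]
```

Call:
{"op": "jog_arm", "data": {"targets": [0,-25,-5,-0.033,-0.027,0.09,5,0,-51,-10,-0.067,-0.055,0.18,5,0,-76,-10,-0.1,-0.082,0.266,5,0,-102,-10,-0.134,-0.11,0.355,5,-1,-127,-11,-0.167,-0.137,0.444,5]}}

```text
time_s: 8.22
tool_pos: [0.4871, -0.005, 0.1765]
eef_rot: [2.947, 0.097, 2.489]
contact_force: [-0.1, -0.8, -1.3]
opening: 0.155
finger_force: 60.0
```

Call:
{"op": "jog_arm", "data": {"targets": [-11,-23,-4,-0.033,-0.027,0.09,5,-23,-45,-8,-0.067,-0.055,0.18,5,-34,-68,-11,-0.1,-0.082,0.266,5,-45,-90,-14,-0.134,-0.11,0.355,5,-57,-113,-18,-0.167,-0.137,0.444,5]}}

```text
time_s: 8.63
tool_pos: [0.4633, -0.1308, 0.1781]
eef_rot: [2.732, 0.096, 2.023]
contact_force: [0.3, -0.6, -1.1]
opening: 0.158
finger_force: 60.0
```

Call:
{"op": "jog_arm", "data": {"targets": [-20,-15,-5,-0.033,-0.027,0.09,5,-41,-29,-9,-0.067,-0.055,0.18,5,-61,-44,-14,-0.1,-0.082,0.266,5,-81,-59,-18,-0.134,-0.11,0.355,5,-102,-73,-23,-0.167,-0.137,0.444,5]}}

```text
time_s: 9.05
tool_pos: [0.4397, -0.2564, 0.1799]
eef_rot: [2.54, -0.0, 1.568]
contact_force: [0.2, 0.1, -0.7]
opening: 0.154
finger_force: 60.0
```

Run:
```python
from mv import *
plan([((.44,-.255,.048),down(1.571,-.6))])
t=Cam("top");s=Cam("side")
cv2.imwrite("pics/g.png",np.hstack([s.crop(340,110,150,150,2.6),t.crop(330,220,130,130,3)]))
```

```text
t 9.05 now [ 0.4397 -0.2564  0.1799] [ 2.5403 -0.0004  1.5676]
   [  1.4 -74.3 108.9] [ 0.001  0.002 -0.003]
```

View pics/g.png

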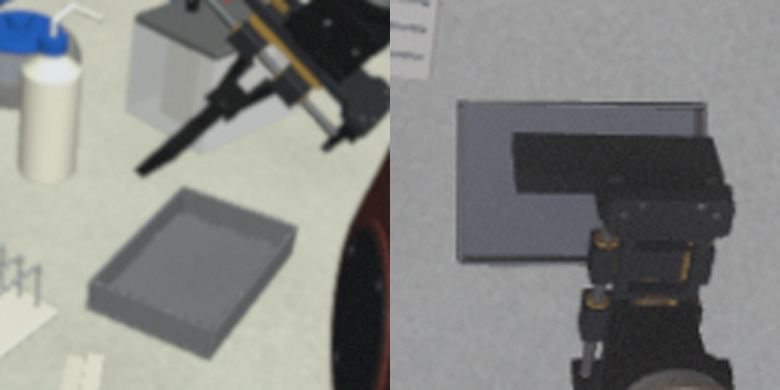

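Run:
```python
from h import *
t=Cam("top",0);s=Cam("side",0)
for u in [(330+513/3,220+132/3),(330+712/3,220+137/3),(330+517/3,220+192/3)]:
  for z in (.135,.145): print(z,t.onz(u,z))
P=tri(t,(330+513/3,220+132/3),s,(340+138/2.6,110+172/2.6));print(P)
```

```text
0.135 [ 0.4739 -0.4785  0.135 ]
0.145 [ 0.4744 -0.4745  0.145 ]
0.135 [ 0.4707 -0.6371  0.135 ]
0.145 [ 0.4712 -0.6315  0.145 ]
0.135 [ 0.4296 -0.4819  0.135 ]
0.145 [ 0.4305 -0.4778  0.145 ]
[ 0.5278 -0.4901 -0.0175]
```

Run:
```python
from h import *
t=Cam("top",0);s=Cam("side",0)
for u in [(371,264),(437.5,265.7),(372,284)]:
  for z in (.14,.16): print(z,t.onz(u,z))
print(tri(t,(371,264),s,(340+138/2.6,110+172/2.6)))
```

```text
0.14 [ 0.4706 -0.1867  0.14  ]
0.16 [ 0.4716 -0.1845  0.16  ]
0.14 [ 0.4691 -0.333   0.14  ]
0.16 [ 0.4701 -0.3278  0.16  ]
0.14 [ 0.4273 -0.1896  0.14  ]
0.16 [ 0.4292 -0.1873  0.16  ]
[ 0.4684 -0.1876  0.144 ]
```

Call:
{"op": "jog_arm", "data": {"targets": [0,-17,25,0,0,0,5,0,-34,50,0,0,0,5,0,-51,75,0,0,0,5,0,-65,95,0,0,0,5,0,-72,105,0,0,0,5]}}

```text
time_s: 9.57
tool_pos: [0.4393, -0.2524, 0.0489]
eef_rot: [2.545, -0.003, 1.575]
contact_force: [-0.1, 1.0, -1.4]
opening: 0.157
finger_force: 60.0
```

Call:
{"op": "jog_arm", "data": {"targets": [0,0,0,0,0,0,20,0,0,0,0,0,0,30,0,0,0,0,0,0,45,0,0,0,0,0,0,55,0,0,0,0,0,0,55]}}

```text
time_s: 9.98
tool_pos: [0.4409, -0.2559, 0.0535]
eef_rot: [2.541, 0.002, 1.572]
contact_force: [-0.1, -0.6, -0.5]
opening: 0.448
finger_force: 0.1
```

Call:
{"op": "jog_arm", "data": {"targets": [0,0,-8,0,0,0,55,0,0,-20,0,0,0,55,0,0,-35,0,0,0,55,0,0,-60,0,0,0,55,0,0,-90,0,0,0,55]}}

```text
time_s: 10.4
tool_pos: [0.3887, -0.254, 0.1264]
eef_rot: [2.543, -0.002, 1.573]
contact_force: [0.8, -0.4, 1.2]
opening: 0.63
finger_force: 0.0
```

Run:
```python
from mv import *
t=Cam("top");s=Cam("side")
cv2.imwrite("pics/g2.png",np.hstack([s.crop(340,160,150,150,2.6),t.crop(330,220,130,130,3)]))
# next: above the door edge
th=1.382; c=np.array([.5228,.2064]); x=np.array([np.cos(th),np.sin(th)])
d=c-.076*x; print("door",d)
q=d
plan([((.45,-.1,.19),down(2.1,-.25)),((q[0],q[1],.19),down(2.953))])
```

```text
door [0.5085 0.1318]
t 10.5 now [ 0.3896 -0.2583  0.1315] [2.5386 0.009  1.5703]
   [78.9 41.9 -7.6] [ 0.171  0.114 -0.241]
   [67.7 58.3 -7.8] [ 0.171  0.114 -0.241]
   [85.2 81.2 20.7] [ 0.117  0.053 -0.424]
   [ 42.9 110.8  12.7] [ 0.117  0.053 -0.424]
```

View pics/g2.png

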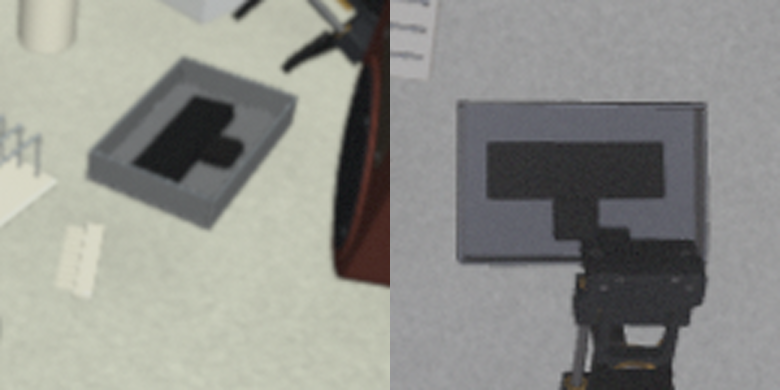

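Run:
```python
from mv import *
plan([((.45,-.1,.19),down(2.1,-.25)),((.5086,.1221,.17),down(2.953))])
```

```text
t 10.5 now [ 0.3896 -0.2583  0.1315] [2.5386 0.009  1.5703]
   [78.9 41.9 -7.6] [ 0.171  0.114 -0.241]
   [67.7 58.3 -7.8] [ 0.171  0.114 -0.241]
   [81.1 76.4 29.8] [ 0.117  0.053 -0.424]
   [ 40.4 105.7  22.3] [ 0.117  0.053 -0.424]
```

Call:
{"op": "jog_arm", "data": {"targets": [10,0,-20,0.034,0.023,-0.048,50,25,8,-25,0.068,0.046,-0.096,50,45,20,-20,0.103,0.068,-0.145,50,62,32,-12,0.137,0.091,-0.193,50,79,42,-8,0.171,0.114,-0.241,50]}}

```text
time_s: 10.92
tool_pos: [0.4204, -0.1755, 0.1571]
eef_rot: [2.717, 0.021, 1.839]
contact_force: [0.3, 0.2, 0.0]
opening: 0.577
finger_force: 0.0
```

Call:
{"op": "jog_arm", "data": {"targets": [14,12,-2,0.034,0.023,-0.048,50,27,23,-3,0.068,0.046,-0.096,50,41,35,-5,0.103,0.068,-0.145,50,54,47,-6,0.137,0.091,-0.193,50,68,58,-8,0.171,0.114,-0.241,50]}}

```text
time_s: 11.33
tool_pos: [0.4499, -0.0957, 0.1868]
eef_rot: [2.891, -0.009, 2.105]
contact_force: [0.3, 0.2, -0.3]
opening: 0.575
finger_force: 0.0
```

Call:
{"op": "jog_arm", "data": {"targets": [16,15,6,0.023,0.011,-0.085,50,32,31,12,0.047,0.021,-0.17,50,49,46,18,0.07,0.032,-0.254,50,65,61,24,0.094,0.042,-0.339,50,81,76,30,0.117,0.053,-0.424,50]}}

```text
time_s: 11.75
tool_pos: [0.4784, 0.0158, 0.1769]
eef_rot: [3.012, 0.02, 2.533]
contact_force: [-0.5, 0.4, -0.2]
opening: 0.57
finger_force: 0.0
```

Call:
{"op": "jog_arm", "data": {"targets": [8,21,4,0.023,0.011,-0.085,50,16,42,9,0.047,0.021,-0.17,50,24,63,13,0.07,0.032,-0.254,50,32,85,18,0.094,0.042,-0.339,50,40,106,22,0.117,0.053,-0.424,50]}}

```text
time_s: 12.17
tool_pos: [0.5079, 0.1273, 0.1679]
eef_rot: [3.134, -0.004, 2.96]
contact_force: [0.2, -0.0, -0.1]
opening: 0.573
finger_force: 0.0
```

Run:
```python
from mv import *
plan([((.5086,.1221,.062),down(2.953))])
print(bot.sense()["opening"]*87)
```

```text
t 12.17 now [0.5079 0.1273 0.1679] [ 3.1337 -0.004   2.9596]
   [ -2.1  -5.8 105.8] [ 0.008 -0.004  0.007]
49.81095081332845
```

Call:
{"op": "jog_arm", "data": {"targets": [-2,-5,5,0.008,-0.004,0.007,50,-2,-5,30,0.008,-0.004,0.007,50,-2,-5,60,0.008,-0.004,0.007,50,-2,-5,80,0.008,-0.004,0.007,50,-2,-5,86,0.008,-0.004,0.007,50]}}

```text
time_s: 12.58
tool_pos: [0.5053, 0.1208, 0.078]
eef_rot: [-3.141, -0.006, 2.947]
contact_force: [0.4, -0.0, -0.2]
opening: 0.574
finger_force: 0.0
```

Call:
{"op": "jog_arm", "data": {"targets": [0,0,6,0,0,0,50,0,0,12,0,0,0,50,0,0,18,0,0,0,50,0,0,20,0,0,0,50,0,0,20,0,0,0,50]}}

```text
time_s: 13.0
tool_pos: [0.5085, 0.121, 0.0623]
eef_rot: [3.141, 0.0, 2.948]
contact_force: [0.3, -0.7, -0.7]
opening: 0.574
finger_force: 0.0
```

Call:
{"op": "jog_arm", "data": {"targets": [0,-5,0,0,0,0,50,0,-10,0,0,0,0,50,0,-15,0,0,0,0,50,0,-20,0,0,0,0,50,0,-25,0,0,0,0,50]}}

```text
time_s: 13.42
tool_pos: [0.5035, 0.0959, 0.0623]
eef_rot: [3.141, 0.0, 2.948]
contact_force: [-0.3, -0.2, 0.1]
opening: 0.573
finger_force: 0.2
```

Call:
{"op": "jog_arm", "data": {"targets": [0,-6,0,0,0,0,50,0,-12,0,0,0,0,50,0,-18,0,0,0,0,50,0,-25,0,0,0,0,50,0,-32,0,0,0,0,50]}}

```text
time_s: 13.83
tool_pos: [0.4971, 0.0644, 0.0621]
eef_rot: [3.141, -0.0, 2.948]
contact_force: [-1.0, 0.4, 0.5]
opening: 0.574
finger_force: 0.0
```

Call:
{"op": "jog_arm", "data": {"targets": [0,0,-10,0,0,0,50,0,0,-20,0,0,0,50,0,0,-40,0,0,0,50,0,0,-60,0,0,0,50,0,0,-75,0,0,0,50]}}

```text
time_s: 14.25
tool_pos: [0.4984, 0.0653, 0.1401]
eef_rot: [3.14, 0.003, 2.948]
contact_force: [0.7, 0.2, -0.1]
opening: 0.569
finger_force: 0.0
```

Run:
```python
from h import *
t=Cam("top");s=Cam("side")
cv2.imwrite("pics/i.png",np.hstack([s.crop(200,225,160,140,2.5),t.crop(145,180,140,140,2.5)]))
```

```text
(no output)
```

View pics/i.png

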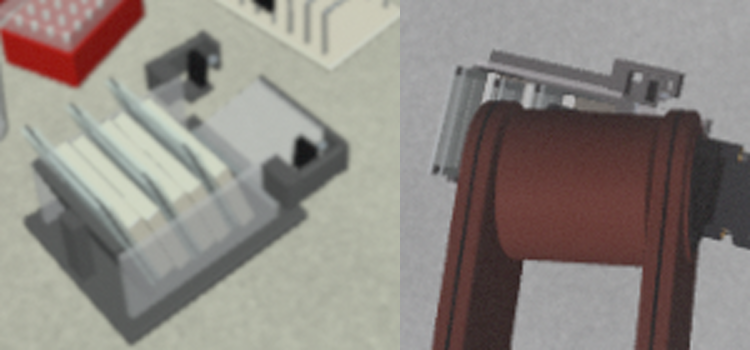

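```bash
cat > cas.py <<'E'
from h import *
t=Cam("top",0);s=Cam("side",0)
S=lambda x,y:(200+x/5,230+y/5)
T=lambda x,y:(150+x/5,190+y/5)
th=1.382;x=np.array([np.cos(th),np.sin(th),0]);y=np.array([-np.sin(th),np.cos(th),0]);o=np.array([.525,.2075,0])
for n,sf,sn,tf,tn in [("back",(50,230),(203,380),(93,86),(45,296)),("mid",(140,185),(290,320),(168,110),(122,315)),("front",(220,135),(375,264),(250,125),(205,330))]:
    f=tri(s,S(*sf),t,T(*tf));g=tri(s,S(*sn),t,T(*tn))
    for q in(f,g): print(n,q,"caster",(q-o)@x,(q-o)@y,q[2])
E
python3 cas.py; python3 -c "
from mv import *
plan([])"
```

```text
back [0.5879 0.2715 0.1212] caster 0.07471777991294618 -0.04976972421999548 0.12123609168330318
back [0.492  0.2891 0.1227] caster 0.07394934289096043 0.04771312278757271 0.12271481918522342
mid [0.5777 0.2358 0.1218] caster 0.03773806674412534 -0.04646118113979209 0.12179595931320497
mid [0.485  0.2526 0.1245] caster 0.036788170926016724 0.047782867250249446 0.12448034286133602
front [0.5722 0.1981 0.1216] caster -0.0003647218158715433 -0.04814678315027593 0.121617222603849
front [0.4793 0.2144 0.1233] caster -0.0017657809164124904 0.04615285180428471 0.12333752774290108
t 14.35 now [0.5002 0.0653 0.1415] [3.1396 0.0072 2.9481]
```

```bash
cat > g.py <<'E'
from mv import *
th=1.382;x=np.array([np.cos(th),np.sin(th),0]);y=np.array([-np.sin(th),np.cos(th),0]);o=np.array([.525,.2075,0]);Z=np.array([0,0,1])
L=.28;ax=np.sin(L)*x+np.cos(L)*Z
def at(cx,below,z=.1235,cy=-.001,lean=L): # TCP below cassette top along axis
    return o+cx*x+cy*y+z*Z-below*(np.sin(lean)*x+np.cos(lean)*Z)
GR=down(th+np.pi/2,L)
E
python3 - <<'E'
from g import *
print(at(-.004,-.05),at(-.004,.046))
plan([(at(-.004,-.05),GR),(at(-.004,.046),GR)])
E
```

```text
[0.5278 0.217  0.1716] [0.5228 0.1909 0.0793]
t 14.35 now [0.5002 0.0653 0.1415] [3.1396 0.0072 2.9481]
   [  1.9 154.2 -29.8] [ 0.282  0.006 -0.006]
   [-0.  0. 96.] [0. 0. 0.]
```

Call:
{"op": "jog_arm", "data": {"targets": [0,28,-30,0.056,0,0,22,1,60,-40,0.113,0,0,22,1,92,-40,0.169,0,0,22,2,124,-35,0.226,0.006,-0.006,22,2,154,-30,0.282,0.006,-0.006,22], "grip_force": 30}}

```text
time_s: 14.77
tool_pos: [0.5256, 0.2187, 0.168]
eef_rot: [-2.859, -0.004, 2.953]
contact_force: [0.4, -0.6, -0.1]
opening: 0.304
finger_force: 0.0
```

Call:
{"op": "jog_arm", "data": {"targets": [0,0,0,0,0,0,22,0,0,0,0,0,0,22,0,0,0,0,0,0,22,0,0,0,0,0,0,22,0,0,0,0,0,0,22]}}

```text
time_s: 15.18
tool_pos: [0.5254, 0.2152, 0.1682]
eef_rot: [-2.861, -0.006, 2.951]
contact_force: [0.6, -0.2, -0.3]
opening: 0.251
finger_force: 0.0
```

Run:
```python
from g import *
plan([(at(-.004,.046),GR)]);print(bot.sense()["opening"]*87)
t=Cam("top");s=Cam("side")
cv2.imwrite("pics/j.png",s.crop(200,200,160,140,4))
print(s.proj([at(-.004,-.05)-0*Z+.015*ax]),"tips expected")
```

```text
t 15.18 now [0.5254 0.2152 0.1682] [-2.8612 -0.0056  2.9508]
   [-2.6  1.2 92.2] [-0.    -0.006 -0.   ]
21.86067219639212
[[249.8015 247.9035]] tips expected
```

View pics/j.png

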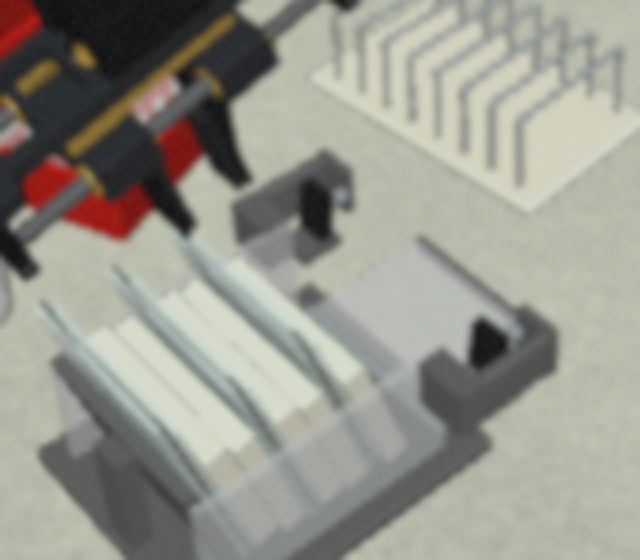

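Call:
{"op": "jog_arm", "data": {"targets": [-3,1,10,0,-0.006,0,22,-3,1,22,0,-0.006,0,22,-3,1,34,0,-0.006,0,22,-3,1,44,0,-0.006,0,22,-3,1,50,0,-0.006,0,22]}}

```text
time_s: 15.7
tool_pos: [0.5238, 0.2022, 0.1162]
eef_rot: [-2.858, -0.004, 2.954]
contact_force: [-0.6, 0.1, -0.0]
opening: 0.259
finger_force: 0.0
```

Call:
{"op": "jog_arm", "data": {"targets": [0,0,8,0,0,0,22,0,0,16,0,0,0,22,0,0,24,0,0,0,22,0,0,30,0,0,0,22,0,0,34,0,0,0,22]}}

```text
time_s: 16.12
tool_pos: [0.523, 0.1938, 0.0852]
eef_rot: [-2.86, -0.002, 2.954]
contact_force: [-0.2, -0.1, -1.3]
opening: 0.258
finger_force: 0.0
```

Call:
{"op": "jog_arm", "data": {"targets": [0,0,4,0,0,0,22,0,0,8,0,0,0,22,0,0,8,0,0,0,10,0,0,8,0,0,0,5,0,0,8,0,0,0,5]}}

```text
time_s: 16.53
tool_pos: [0.5232, 0.1921, 0.0788]
eef_rot: [-2.861, -0.001, 2.955]
contact_force: [0.6, 0.8, -2.4]
opening: 0.11
finger_force: 15.5
```

Call:
{"op": "jog_arm", "data": {"targets": [0,0,0,0,0,0,5,0,0,0,0,0,0,5,0,0,0,0,0,0,5,0,0,0,0,0,0,5,0,0,0,0,0,0,5]}}

```text
time_s: 16.95
tool_pos: [0.5231, 0.1921, 0.0787]
eef_rot: [-2.861, -0.001, 2.955]
contact_force: [-0.1, 0.8, -0.1]
opening: 0.112
finger_force: 30.0
```

Call:
{"op": "jog_arm", "data": {"targets": [0,0,-3,0,0,0,5,0,0,-6,0,0,0,5,0,0,-10,0,0,0,5,0,0,-15,0,0,0,5,0,0,-20,0,0,0,5]}}

```text
time_s: 17.37
tool_pos: [0.5241, 0.1975, 0.0983]
eef_rot: [-2.86, -0.001, 2.954]
contact_force: [-0.3, -0.5, -1.8]
opening: 0.116
finger_force: 30.0
```

Call:
{"op": "jog_arm", "data": {"targets": [0,0,-8,0,0,0,5,0,0,-16,0,0,0,5,0,0,-24,0,0,0,5,0,0,-32,0,0,0,5,0,0,-40,0,0,0,5]}}

```text
time_s: 17.78
tool_pos: [0.5263, 0.2086, 0.1372]
eef_rot: [-2.861, -0.001, 2.955]
contact_force: [-0.3, -0.2, -1.7]
opening: 0.112
finger_force: 30.0
```

Call:
{"op": "jog_arm", "data": {"targets": [0,0,-8,0,0,0,5,0,0,-16,0,0,0,5,0,0,-24,0,0,0,5,0,0,-32,0,0,0,5,0,0,-40,0,0,0,5]}}

```text
time_s: 18.2
tool_pos: [0.5283, 0.2194, 0.1753]
eef_rot: [-2.86, -0.001, 2.954]
contact_force: [-0.8, 0.9, -2.1]
opening: 0.11
finger_force: 30.0
```

Call:
{"op": "jog_arm", "data": {"targets": [0,-3,-12,0,0,0,5,0,-6,-24,0,0,0,5,0,-9,-36,0,0,0,5,0,-12,-48,0,0,0,5,0,-15,-60,0,0,0,5]}}

```text
time_s: 18.62
tool_pos: [0.5289, 0.2214, 0.238]
eef_rot: [-2.861, -0.001, 2.954]
contact_force: [0.3, 0.5, -2.1]
opening: 0.111
finger_force: 30.0
```

```bash
cat > rack.py <<'E'
from h import *
def rack(t):
    # white base corners in top view by mask; z=.008 plane
    hsv=cv2.cvtColor(t.im,cv2.COLOR_BGR2HSV)
    m=((t.im.min(2)>175)&(hsv[...,1]<40)).astype(np.uint8);m[:140]=0;m[290:]=0;m[:,:275]=0;m[:,405:]=0
    m=cv2.morphologyEx(m,cv2.MORPH_CLOSE,np.ones((7,7),np.uint8))
    c=max(cv2.findContours(m,0,2)[0],key=cv2.contourArea)
    W=np.array([t.onz(p,.008)[:2] for p in c.reshape(-1,2).astype(float)])
    r=cv2.minAreaRect((W*1000).astype(np.float32));b=cv2.boxPoints(r)
    e=[b[1]-b[0],b[2]-b[1]];l=max(e,key=np.linalg.norm);l=l*np.sign(l[0])
    return np.array(r[0])/1000,np.arctan2(l[1],l[0]),r[1],cv2.contourArea(c)
if __name__=="__main__":
    print("initial",end=" ")
    t=Cam("top",0);t.im=cv2.imread("pics/top0.png");print(t.im[167:245:8,325].min(1),t.im[160,290]);print(rack(t))
    t=Cam("top");print(rack(t));s=Cam("side")
    cv2.imwrite("pics/k.png",np.hstack([s.im[100:380,170:490],t.im[100:380,130:450]]))
    from mv import *;plan([])
E
python3 rack.py
```

```text
initial [146 169 170 140 132 170 169 168 170 171] [153 153 152]Traceback (most recent call last):
  File "rack.py", line 14, in <module>
    t=Cam("top",0);t.im=cv2.imread("pics/top0.png");print(t.im[167:245:8,325].min(1),t.im[160,290]);print(rack(t))
                                                                                                          ~~~~^^^
  File "rack.py", line 7, in rack
    c=max(cv2.findContours(m,0,2)[0],key=cv2.contourArea)
ValueError: max() iterable argument is empty
```

```bash
python3 - <<'E'
import re
p=open('rack.py').read()
p=re.sub(r"    hsv=.*\n    m=\(\(.*?\)\.astype\(np\.uint8\);","    g=cv2.GaussianBlur(t.im,(0,0),1).max(2)\n    m=(g>TH).astype(np.uint8);",p)
p=p.replace("def rack(t):","TH=163\ndef rack(t):").replace('cv2.imwrite("pics/k','pass;cv2.imwrite("pics/k')
p=p.replace('.min(1),t.im[160,290]','.max(1),t.im[160,290]')
open('rack.py','w').write(p)
E
sed -n 1,10p rack.py; python3 rack.py
```

```text
from h import *
TH=163
def rack(t):
    # white base corners in top view by mask; z=.008 plane
    g=cv2.GaussianBlur(t.im,(0,0),1).max(2)
    m=(g>TH).astype(np.uint8);m[:140]=0;m[290:]=0;m[:,:275]=0;m[:,405:]=0
    m=cv2.morphologyEx(m,cv2.MORPH_CLOSE,np.ones((7,7),np.uint8))
    c=max(cv2.findContours(m,0,2)[0],key=cv2.contourArea)
    W=np.array([t.onz(p,.008)[:2] for p in c.reshape(-1,2).astype(float)])
    r=cv2.minAreaRect((W*1000).astype(np.float32));b=cv2.boxPoints(r)
initial [148 172 172 142 134 172 171 170 172 171] [153 153 152]
(array([ 0.6035, -0.0826]), np.float32(-0.09844594), (110.87976837158203, 182.7825927734375), 2998.0)
(array([ 0.6041, -0.0824]), np.float32(-0.10067689), (115.0324935913086, 188.4411163330078), 3373.5)
t 18.72 now [0.5302 0.2219 0.2398] [-2.8629  0.0032  2.9545]
```

```bash
python3 - <<'E'
p=open('rack.py').read()
p=p.replace("    return np.array(r[0])","""    a=np.arctan2(l[1],l[0]);c0=np.array(r[0])/1000
    for _ in range(2):
        R=np.array([[np.cos(a),np.sin(a)],[-np.sin(a),np.cos(a)]]);Q=(W-c0)@R.T
        lo=[np.polyfit(*Q[(abs(Q[:,0])<.08)&(s*Q[:,1]>.045)].T,1) for s in(1,-1)]
        sh=[np.polyfit(*Q[(abs(Q[:,1])<.045)&(s*Q[:,0]>.08)][:,::-1].T,1) for s in(1,-1)]
        mid=np.array([sh[0][1]+sh[1][1],lo[0][1]+lo[1][1]])/2
        c0=c0+R.T@mid;a+=(lo[0][0]+lo[1][0]-sh[0][0]-sh[1][0])/4
    print('slopes',[round(v[0],3) for v in lo+sh],[round(v[1],4) for v in lo+sh])
    return c0,a
    return np.array(r[0])""")
open('rack.py','w').write(p)
E
python3 rack.py
```

```text
initial [148 172 172 142 134 172 171 170 172 171] [153 153 152]
slopes [np.float64(0.004), np.float64(0.008), np.float64(0.02), np.float64(-0.003)] [np.float64(0.0543), np.float64(-0.054), np.float64(0.0849), np.float64(-0.0861)]
(array([ 0.5989, -0.0821]), np.float64(-0.1055363579063694))
slopes [np.float64(-0.002), np.float64(-0.004), np.float64(-0.003), np.float64(-0.003)] [np.float64(0.0562), np.float64(-0.0562), np.float64(0.0929), np.float64(-0.0929)]
(array([ 0.6039, -0.0823]), np.float64(-0.09730567901724015))
t 18.82 now [0.529  0.2215 0.2368] [-2.8609 -0.0004  2.9545]
```

```bash
cat > place.py <<'E'
from mv import *
import sys
from rack import rack
t=Cam("top");c,a=rack(t);print(c,a)
k=float(sys.argv[1]);q=c+k*np.array([np.cos(a),np.sin(a)])
plan([((q[0],q[1],.20),down(np.pi/2+a)),((q[0],q[1],.09),down(np.pi/2+a))])
E
python3 place.py .066
```

```text
slopes [np.float64(-0.006), np.float64(-0.009), np.float64(0.001), np.float64(-0.017)] [np.float64(0.0562), np.float64(-0.0562), np.float64(0.0928), np.float64(-0.0928)]
[ 0.6041 -0.0823] -0.09367459915101413
t 18.87 now [0.5285 0.2213 0.2359] [-2.8599 -0.0018  2.9544]
   [-65.5 -85.7  37.1] [-0.077  0.069  0.489]
   [-100.8  -46.7   26.1] [-0.077  0.069  0.489]
   [-112.7    5.    17. ] [-0.077  0.069  0.489]
   [  0.  -0. 110.] [0. 0. 0.]
```

Call:
{"op": "jog_arm", "data": {"targets": [-10,-20,0,-0.015,0.014,0.098,5,-24,-36,8,-0.031,0.028,0.196,5,-38,-52,18,-0.046,0.041,0.293,5,-52,-69,28,-0.062,0.055,0.391,5,-65,-86,37,-0.077,0.069,0.489,5]}}

```text
time_s: 19.28
tool_pos: [0.575, 0.1169, 0.2229]
eef_rot: [-2.949, 0.046, 2.458]
contact_force: [0.6, 0.7, -1.8]
opening: 0.115
finger_force: 30.0
```

Call:
{"op": "jog_arm", "data": {"targets": [-20,-9,5,-0.015,0.014,0.098,5,-40,-19,10,-0.031,0.028,0.196,5,-60,-28,16,-0.046,0.041,0.293,5,-81,-37,21,-0.062,0.055,0.391,5,-101,-47,26,-0.077,0.069,0.489,5]}}

```text
time_s: 19.7
tool_pos: [0.622, 0.0133, 0.2111]
eef_rot: [-3.051, 0.046, 1.964]
contact_force: [0.3, -0.3, -1.5]
opening: 0.11
finger_force: 30.0
```

Call:
{"op": "jog_arm", "data": {"targets": [-23,1,3,-0.015,0.014,0.098,5,-45,2,7,-0.031,0.028,0.196,5,-68,3,10,-0.046,0.041,0.293,5,-90,4,14,-0.062,0.055,0.391,5,-113,5,17,-0.077,0.069,0.489,5]}}

```text
time_s: 20.12
tool_pos: [0.669, -0.09, 0.1988]
eef_rot: [-3.141, -0.002, 1.472]
contact_force: [0.9, -0.2, -1.5]
opening: 0.11
finger_force: 30.0
```

Call:
{"op": "jog_arm", "data": {"targets": [0,0,0,0,0,0,5,0,0,0,0,0,0,5,0,0,0,0,0,0,5,0,0,0,0,0,0,5,0,0,0,0,0,0,5]}}

```text
time_s: 20.53
tool_pos: [0.6695, -0.0878, 0.2007]
eef_rot: [3.141, -0.002, 1.479]
contact_force: [0.6, -0.3, -1.2]
opening: 0.11
finger_force: 30.0
```

Run:
```python
from mv import *
c=np.array([.604,-.0823]);a=-.0965;q=c+.066*np.array([np.cos(a),np.sin(a)])
plan([((q[0],q[1],.09),down(np.pi/2+a))])
t=Cam("top");s=Cam("side")
P=[[q[0],q[1],.20-.074]]
print(s.proj(P),t.proj(P))
cv2.imwrite("pics/k.png",np.hstack([s.crop(240,150,130,110,3),t.crop(280,130,130,110,3)]))
```

```text
t 20.53 now [ 0.6695 -0.0878  0.2007] [ 3.1409 -0.0015  1.4793]
   [ -1.    0.2 110.7] [ 0.001 -0.002  0.005]
[[298.7587 173.999 ]] [[327.5557 173.2511]]
```

View pics/k.png

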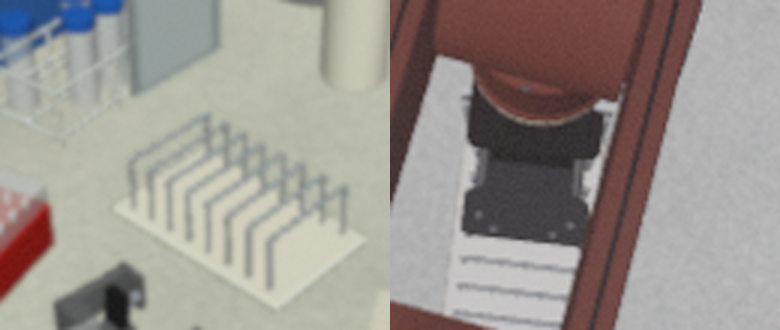

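Call:
{"op": "jog_arm", "data": {"targets": [-1,0,10,0,0,0.005,5,-1,0,25,0,0,0.005,5,-1,0,40,0,0,0.005,5,-1,0,52,0,0,0.005,5,-1,0,58,0,0,0.005,5]}}

```text
time_s: 21.05
tool_pos: [0.6682, -0.0894, 0.1398]
eef_rot: [-3.139, -0.002, 1.473]
contact_force: [-0.2, 0.3, -2.2]
opening: 0.112
finger_force: 30.0
```

Call:
{"op": "jog_arm", "data": {"targets": [0,0,6,0,0,0,5,0,0,14,0,0,0,5,0,0,22,0,0,0,5,0,0,32,0,0,0,5,0,0,40,0,0,0,5]}}

```text
time_s: 21.47
tool_pos: [0.6697, -0.0899, 0.1019]
eef_rot: [3.14, -0.001, 1.472]
contact_force: [-0.4, 0.4, -2.3]
opening: 0.115
finger_force: 30.0
```

Call:
{"op": "jog_arm", "data": {"targets": [0,0,4,0,0,0,5,0,0,8,0,0,0,5,0,0,11,0,0,0,5,0,0,13,0,0,0,5,0,0,14,0,0,0,5]}}

```text
time_s: 21.88
tool_pos: [0.6698, -0.0899, 0.0887]
eef_rot: [3.14, -0.001, 1.472]
contact_force: [0.1, 0.5, -1.5]
opening: 0.112
finger_force: 30.0
```

Call:
{"op": "jog_arm", "data": {"targets": [0,0,2,0,0,0,5,0,0,4,0,0,0,5,0,0,6,0,0,0,5,0,0,6,0,0,0,5,0,0,6,0,0,0,5]}}

```text
time_s: 22.3
tool_pos: [0.6696, -0.0898, 0.0826]
eef_rot: [3.141, -0.001, 1.472]
contact_force: [0.4, 0.1, -1.9]
opening: 0.116
finger_force: 30.0
```

Call:
{"op": "jog_arm", "data": {"targets": [0,0,1,0,0,0,5,0,0,2,0,0,0,5,0,0,2,0,0,0,5,0,0,2,0,0,0,5,0,0,2,0,0,0,5]}}

```text
time_s: 22.72
tool_pos: [0.6698, -0.0899, 0.0808]
eef_rot: [3.14, -0.001, 1.472]
contact_force: [0.3, 0.2, -2.1]
opening: 0.109
finger_force: 30.0
```

Call:
{"op": "jog_arm", "data": {"targets": [0,0,1,0,0,0,5,0,0,2,0,0,0,5,0,0,2,0,0,0,5,0,0,2,0,0,0,5,0,0,2,0,0,0,5]}}

```text
time_s: 23.13
tool_pos: [0.6697, -0.0899, 0.0788]
eef_rot: [3.14, -0.001, 1.472]
contact_force: [-0.2, 0.7, -1.9]
opening: 0.112
finger_force: 30.0
```

Call:
{"op": "jog_arm", "data": {"targets": [0,0,1,0,0,0,5,0,0,1,0,0,0,5,0,0,1,0,0,0,5,0,0,1,0,0,0,5,0,0,1,0,0,0,5]}}

```text
time_s: 23.55
tool_pos: [0.67, -0.0899, 0.0781]
eef_rot: [3.14, -0.001, 1.472]
contact_force: [0.5, 0.9, 0.4]
opening: 0.112
finger_force: 30.0
```

Call:
{"op": "jog_arm", "data": {"targets": [0,0,0,0,0,0,14,0,0,0,0,0,0,22,0,0,0,0,0,0,26,0,0,0,0,0,0,26,0,0,0,0,0,0,26]}}

```text
time_s: 23.97
tool_pos: [0.6697, -0.0899, 0.0778]
eef_rot: [3.14, -0.001, 1.472]
contact_force: [0.2, 0.1, -0.1]
opening: 0.282
finger_force: 0.0
```

Call:
{"op": "jog_arm", "data": {"targets": [0,0,-15,0,0,0,26,0,0,-40,0,0,0,26,0,0,-75,0,0,0,26,0,0,-110,0,0,0,26,0,0,-140,0,0,0,26]}}

```text
time_s: 24.38
tool_pos: [0.6699, -0.0902, 0.2217]
eef_rot: [3.138, -0.001, 1.472]
contact_force: [0.8, 0.1, 0.1]
opening: 0.299
finger_force: 0.0
```

Run:
```python
from g import *
s=Cam("side");t=Cam("top");cv2.imwrite("pics/l.png",s.im);cv2.imwrite("pics/lt.png",t.im)
plan([(at(.034,-.08),GR),(at(.034,.048),GR)])
```

```text
t 24.48 now [ 0.6734 -0.091   0.2275] [3.1269 0.0006 1.4723]
   [112.7 -57.1   8.1] [ 0.079 -0.065 -0.491]
   [126.6   3.3   2.3] [ 0.079 -0.065 -0.491]
   [110.   62.3  -8.2] [ 0.079 -0.065 -0.491]
   [ -0.  -0. 128.] [0. 0. 0.]
```

Call:
{"op": "jog_arm", "data": {"targets": [20,-11,0,0.016,-0.013,-0.098,22,45,-23,3,0.032,-0.026,-0.196,22,68,-34,5,0.047,-0.039,-0.295,22,90,-46,6,0.063,-0.052,-0.393,22,113,-57,8,0.079,-0.065,-0.491,22]}}

```text
time_s: 24.9
tool_pos: [0.6233, 0.0288, 0.2104]
eef_rot: [-3.051, 0.043, 1.97]
contact_force: [0.3, -0.5, 0.2]
opening: 0.257
finger_force: 0.0
```

Call:
{"op": "jog_arm", "data": {"targets": [25,1,0,0.016,-0.013,-0.098,22,50,1,1,0.032,-0.026,-0.196,22,76,2,1,0.047,-0.039,-0.295,22,101,3,2,0.063,-0.052,-0.393,22,127,3,2,0.079,-0.065,-0.491,22]}}

```text
time_s: 25.32
tool_pos: [0.5773, 0.1471, 0.2025]
eef_rot: [-2.95, 0.038, 2.466]
contact_force: [0.2, 0.1, -0.1]
opening: 0.251
finger_force: 0.0
```

Call:
{"op": "jog_arm", "data": {"targets": [22,12,-2,0.016,-0.013,-0.098,22,44,25,-3,0.032,-0.026,-0.196,22,66,37,-5,0.047,-0.039,-0.295,22,88,50,-7,0.063,-0.052,-0.393,22,110,62,-8,0.079,-0.065,-0.491,22]}}

```text
time_s: 25.73
tool_pos: [0.5313, 0.2649, 0.1947]
eef_rot: [-2.864, -0.014, 2.958]
contact_force: [-0.4, -0.1, 0.7]
opening: 0.258
finger_force: 0.0
```

Call:
{"op": "jog_arm", "data": {"targets": [0,0,0,0,0,0,22,0,0,0,0,0,0,22,0,0,0,0,0,0,22,0,0,0,0,0,0,22,0,0,0,0,0,0,22]}}

```text
time_s: 26.15
tool_pos: [0.5323, 0.2625, 0.1944]
eef_rot: [-2.864, -0.013, 2.951]
contact_force: [0.1, -0.1, -0.6]
opening: 0.251
finger_force: 0.0
```

Run:
```python
from g import *
plan([(at(.034,.044),GR)])
print(bot.sense()["opening"]*87)
s=Cam("side");t=Cam("top")
im=np.hstack([s.crop(195,225,130,110,3),s.crop(270,140,130,110,3)]);im2=np.hstack([cv2.imread("pics/l.png")[225:335,195:325],cv2.imread("pics/l.png")[140:250,270:400]])
cv2.imwrite("pics/m.png",im)
print([ (s.proj([at(.034,-.08)+.015*ax+k*np.array(GR.apply([0,1,0]))])-[195,225])*3 for k in(-.026,.026)])
```

```text
t 26.15 now [0.5323 0.2625 0.1944] [-2.8639 -0.013   2.9512]
   [ -5.6  -1.3 118. ] [ 0.002 -0.013  0.002]
21.856190344715767
[array([[126.3505,  38.363 ]]), array([[52.8851, 99.5281]])]
```

View pics/m.png

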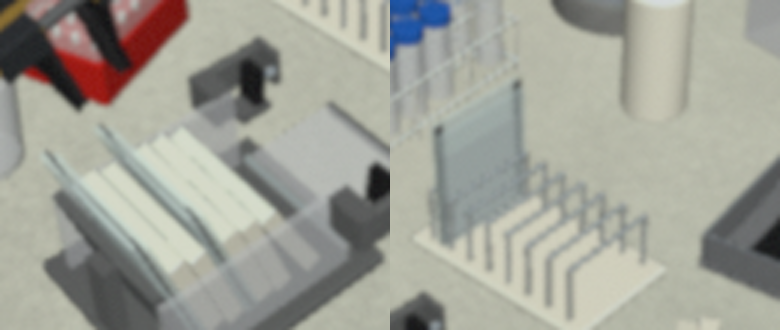

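Call:
{"op": "jog_arm", "data": {"targets": [-6,-1,10,0,-0.013,0,22,-6,-1,30,0,-0.013,0,22,-6,-1,50,0,-0.013,0,22,-6,-1,64,0,-0.013,0,22,-6,-1,72,0,-0.013,0,22]}}

```text
time_s: 26.67
tool_pos: [0.5319, 0.2409, 0.123]
eef_rot: [-2.862, -0.004, 2.956]
contact_force: [0.4, 0.1, 0.2]
opening: 0.253
finger_force: 0.0
```

Call:
{"op": "jog_arm", "data": {"targets": [0,0,8,0,0,0,22,0,0,16,0,0,0,22,0,0,24,0,0,0,22,0,0,32,0,0,0,22,0,0,37,0,0,0,22]}}

```text
time_s: 27.08
tool_pos: [0.5308, 0.2322, 0.0887]
eef_rot: [-2.864, -0.001, 2.957]
contact_force: [0.7, -0.0, 0.1]
opening: 0.246
finger_force: 0.0
```

Call:
{"op": "jog_arm", "data": {"targets": [0,0,4,0,0,0,22,0,0,8,0,0,0,22,0,0,8,0,0,0,10,0,0,8,0,0,0,5,0,0,8,0,0,0,5]}}

```text
time_s: 27.5
tool_pos: [0.5308, 0.2306, 0.0821]
eef_rot: [-2.864, -0.001, 2.957]
contact_force: [-0.8, 1.5, -1.4]
opening: 0.114
finger_force: 14.7
```

Call:
{"op": "jog_arm", "data": {"targets": [0,0,0,0,0,0,5,0,0,0,0,0,0,5,0,0,0,0,0,0,5,0,0,0,0,0,0,5,0,0,0,0,0,0,5]}}

```text
time_s: 27.92
tool_pos: [0.5307, 0.2305, 0.082]
eef_rot: [-2.864, -0.001, 2.957]
contact_force: [-0.1, 0.9, -0.2]
opening: 0.114
finger_force: 30.0
```

Call:
{"op": "jog_arm", "data": {"targets": [0,0,-3,0,0,0,5,0,0,-6,0,0,0,5,0,0,-10,0,0,0,5,0,0,-15,0,0,0,5,0,0,-20,0,0,0,5]}}

```text
time_s: 28.33
tool_pos: [0.5315, 0.2357, 0.1014]
eef_rot: [-2.864, -0.001, 2.957]
contact_force: [-0.8, 0.7, -2.1]
opening: 0.112
finger_force: 30.0
```

Call:
{"op": "jog_arm", "data": {"targets": [0,0,-8,0,0,0,5,0,0,-16,0,0,0,5,0,0,-24,0,0,0,5,0,0,-32,0,0,0,5,0,0,-40,0,0,0,5]}}

```text
time_s: 28.75
tool_pos: [0.5338, 0.2467, 0.1406]
eef_rot: [-2.864, -0.001, 2.957]
contact_force: [0.3, 0.4, -2.5]
opening: 0.111
finger_force: 30.0
```

Call:
{"op": "jog_arm", "data": {"targets": [0,0,-8,0,0,0,5,0,0,-16,0,0,0,5,0,0,-24,0,0,0,5,0,0,-32,0,0,0,5,0,0,-40,0,0,0,5]}}

```text
time_s: 29.17
tool_pos: [0.5357, 0.2574, 0.1787]
eef_rot: [-2.864, -0.001, 2.957]
contact_force: [0.3, 0.2, -1.6]
opening: 0.111
finger_force: 30.0
```

Call:
{"op": "jog_arm", "data": {"targets": [0,-3,-12,0,0,0,5,0,-6,-24,0,0,0,5,0,-9,-36,0,0,0,5,0,-12,-48,0,0,0,5,0,-15,-60,0,0,0,5]}}

```text
time_s: 29.58
tool_pos: [0.5362, 0.2592, 0.2414]
eef_rot: [-2.864, -0.001, 2.957]
contact_force: [-0.2, 0.3, -2.6]
opening: 0.112
finger_force: 30.0
```

```bash
python3 place.py 0
python3 - <<'E'
from h import *
import cv2
a=cv2.imread("pics/l.png");s=Cam("side")
d=cv2.absdiff(a,s.im).max(2)[130:260,270:370];print("rack diff",(d>40).sum())
E
```

```text
rack diff 66Traceback (most recent call last):
  File "place.py", line 4, in <module>
    t=Cam("top");c,a=rack(t);print(c,a)
                     ~~~~^^^
  File "rack.py", line 16, in rack
    sh=[np.polyfit(*Q[(abs(Q[:,1])<.045)&(s*Q[:,0]>.08)][:,::-1].T,1) for s in(1,-1)]
        ~~~~~~~~~~^^^^^^^^^^^^^^^^^^^^^^^^^^^^^^^^^^^^^^^^^^^^^^^^^^^
    raise TypeError("expected non-empty vector for x")
TypeError: expected non-empty vector for x
```

```bash
python3 - <<'E'
p=open('rack.py').read()
i=p.index("    r=cv2.minAreaRect");j=p.index("    print('slopes'")
p=p[:i]+"""    c0=np.array([.604,-.0823]);a=-.0965
    for _ in range(4):
        R=np.array([[np.cos(a),np.sin(a)],[-np.sin(a),np.cos(a)]]);Q=(W-c0)@R.T
        lo=[np.polyfit(*Q[(Q[:,0]>-.08)&(Q[:,0]<.02)&(s*Q[:,1]>.03)].T,1) for s in(1,-1)]
        sh=[np.polyfit(*Q[(abs(Q[:,1])<.045)&(Q[:,0]<-.05)][:,::-1].T,1)]
        mid=np.array([sh[0][1]+.0929,(lo[0][1]+lo[1][1])/2])
        c0=c0+R.T@mid;a+=(lo[0][0]+lo[1][0]-sh[0][0])/3
"""+p[j:]
open('rack.py','w').write(p)
E
python3 - <<'E'
from rack import *
for f in("top0","lt"):
    t=Cam("top",0);t.im=cv2.imread(f"pics/{f}.png");print(f,rack(t))
s=Cam("side",0)
f=lambda im:cv2.cvtColor(im,cv2.COLOR_BGR2GRAY)[185:255,280:365].astype(np.float32)
print(cv2.phaseCorrelate(f(cv2.imread("pics/side0.png")),f(s.im),cv2.createHanningWindow((85,70),cv2.CV_32F)))
E
python3 place.py 0
```

```text
slopes [np.float64(-0.003), np.float64(0.006), np.float64(0.002)] [np.float64(0.0539), np.float64(-0.0539), np.float64(-0.0929)]
top0 (array([ 0.6062, -0.0828]), np.float64(-0.09944746050990154))
slopes [np.float64(0.008), np.float64(0.009), np.float64(0.017)] [np.float64(0.0558), np.float64(-0.0558), np.float64(-0.0929)]
[ 0.6045 -0.0821] -0.10737534198269881
t 29.73 now [0.5369 0.2596 0.2416] [-2.8657  0.0015  2.9571]
   [ -43.  -100.    42.8] [-0.074  0.069  0.494]
   [-88.4 -69.6  31.7] [-0.074  0.069  0.494]
   [-113.1  -20.7   21.2] [-0.074  0.069  0.494]
   [  0.  -0. 110.] [0. 0. 0.]Traceback (most recent call last):
  File "<stdin>", line 3, in <module>
  File "rack.py", line 13, in rack
    lo=[np.polyfit(*Q[(Q[:,0]>-.08)&(Q[:,0]<.02)&(s*Q[:,1]>.03)].T,1) for s in(1,-1)]
        ~~~~~~~~~~^^^^^^^^^^^^^^^^^^^^^^^^^^^^^^^^^^^^^^^^^^^^^^^^^^^
    raise TypeError("expected non-empty vector for x")
TypeError: expected non-empty vector for x
```

Call:
{"op": "jog_arm", "data": {"targets": [0,-22,0,-0.015,0.014,0.099,5,-10,-42,10,-0.03,0.028,0.198,5,-22,-62,22,-0.044,0.041,0.296,5,-33,-81,33,-0.059,0.055,0.395,5,-43,-100,43,-0.074,0.069,0.494,5]}}

```text
time_s: 30.15
tool_pos: [0.5581, 0.144, 0.2243]
eef_rot: [-2.951, 0.047, 2.456]
contact_force: [-0.1, 0.5, -3.9]
opening: 0.11
finger_force: 30.0
```

Call:
{"op": "jog_arm", "data": {"targets": [-18,-14,6,-0.015,0.014,0.099,5,-35,-28,13,-0.03,0.028,0.198,5,-53,-42,19,-0.044,0.041,0.296,5,-71,-56,25,-0.059,0.055,0.395,5,-88,-70,32,-0.074,0.069,0.494,5]}}

```text
time_s: 30.57
tool_pos: [0.5801, 0.0299, 0.2107]
eef_rot: [-3.051, 0.048, 1.956]
contact_force: [0.7, -0.4, -2.0]
opening: 0.109
finger_force: 30.0
```

Call:
{"op": "jog_arm", "data": {"targets": [-23,-4,4,-0.015,0.014,0.099,5,-45,-8,8,-0.03,0.028,0.198,5,-68,-12,13,-0.044,0.041,0.296,5,-90,-17,17,-0.059,0.055,0.395,5,-113,-21,21,-0.074,0.069,0.484,5]}}

```text
time_s: 30.98
tool_pos: [0.6018, -0.0838, 0.1969]
eef_rot: [-3.137, 0.0, 1.47]
contact_force: [0.1, 0.2, -1.9]
opening: 0.112
finger_force: 30.0
```

Call:
{"op": "jog_arm", "data": {"targets": [0,0,0,0,0,0,5,0,0,0,0,0,0,5,0,0,0,0,0,0,5,0,0,0,0,0,0,5,0,0,0,0,0,0,5]}}

```text
time_s: 31.4
tool_pos: [0.6026, -0.0815, 0.1982]
eef_rot: [-3.138, 0.001, 1.477]
contact_force: [-0.5, -0.1, -2.8]
opening: 0.112
finger_force: 30.0
```

```bash
cat > chk.py <<'E'
from mv import *
import sys
k=float(sys.argv[1]);c=np.array([.604,-.0823]);a=-.0965
if len(sys.argv)>2: c=np.array([float(sys.argv[2]),float(sys.argv[3])]);a=float(sys.argv[4])
s=Cam("side");f=lambda im:cv2.cvtColor(im,cv2.COLOR_BGR2GRAY)[195:255,280:365].astype(np.float32)
print("rack shift px",cv2.phaseCorrelate(f(cv2.imread("pics/l.png")),f(s.im)))
q=c+k*np.array([np.cos(a),np.sin(a)])
plan([((q[0],q[1],.09),down(np.pi/2+a))])
E
python3 chk.py 0
```

```text
rack shift px ((-0.017368106065177358, 0.013980456504448568), 1.002327903200079)
t 31.45 now [ 0.6027 -0.0815  0.1983] [-3.1386  0.0009  1.4767]
   [ -0.5   1.7 108.2] [-0.003  0.001  0.002]
```

Call:
{"op": "jog_arm", "data": {"targets": [0,2,10,-0.003,0,0.002,5,0,2,25,-0.003,0,0.002,5,0,2,40,-0.003,0,0.002,5,0,2,52,-0.003,0,0.002,5,0,2,58,-0.003,0,0.002,5]}}

```text
time_s: 31.87
tool_pos: [0.6031, -0.0821, 0.1374]
eef_rot: [-3.138, 0.0, 1.473]
contact_force: [0.1, -0.6, -1.6]
opening: 0.111
finger_force: 30.0
```

Call:
{"op": "jog_arm", "data": {"targets": [0,0,6,0,0,0,5,0,0,14,0,0,0,5,0,0,22,0,0,0,5,0,0,32,0,0,0,5,0,0,42,0,0,0,5]}}

```text
time_s: 32.28
tool_pos: [0.6049, -0.0831, 0.0978]
eef_rot: [3.14, 0.001, 1.473]
contact_force: [-0.5, 0.8, -2.0]
opening: 0.113
finger_force: 30.0
```

Call:
{"op": "jog_arm", "data": {"targets": [0,0,4,0,0,0,5,0,0,8,0,0,0,5,0,0,11,0,0,0,5,0,0,13,0,0,0,5,0,0,14,0,0,0,5]}}

```text
time_s: 32.7
tool_pos: [0.6046, -0.0831, 0.0842]
eef_rot: [3.141, 0.001, 1.473]
contact_force: [0.2, -0.0, -2.0]
opening: 0.108
finger_force: 30.0
```

Call:
{"op": "jog_arm", "data": {"targets": [0,0,1,0,0,0,5,0,0,1,0,0,0,5,0,0,1,0,0,0,5,0,0,1,0,0,0,5,0,0,1,0,0,0,5]}}

```text
time_s: 33.12
tool_pos: [0.6047, -0.083, 0.0835]
eef_rot: [3.141, 0.001, 1.473]
contact_force: [-0.3, -0.2, -2.3]
opening: 0.11
finger_force: 30.0
```

Call:
{"op": "jog_arm", "data": {"targets": [0,0,1,0,0,0,5,0,0,1,0,0,0,5,0,0,1,0,0,0,5,0,0,1,0,0,0,5,0,0,1,0,0,0,5]}}

```text
time_s: 33.53
tool_pos: [0.6045, -0.083, 0.0822]
eef_rot: [3.141, 0.001, 1.473]
contact_force: [0.1, -0.3, -1.8]
opening: 0.115
finger_force: 30.0
```

Call:
{"op": "jog_arm", "data": {"targets": [0,0,1,0,0,0,5,0,0,1,0,0,0,5,0,0,1,0,0,0,5,0,0,1,0,0,0,5,0,0,1,0,0,0,5]}}

```text
time_s: 33.95
tool_pos: [0.6047, -0.0831, 0.0814]
eef_rot: [3.141, 0.001, 1.473]
contact_force: [0.7, -0.9, -0.3]
opening: 0.111
finger_force: 30.0
```

Call:
{"op": "jog_arm", "data": {"targets": [0,0,0,0,0,0,14,0,0,0,0,0,0,22,0,0,0,0,0,0,26,0,0,0,0,0,0,26,0,0,0,0,0,0,26]}}

```text
time_s: 34.37
tool_pos: [0.6046, -0.0829, 0.0813]
eef_rot: [3.141, 0.001, 1.473]
contact_force: [0.4, -0.1, 0.5]
opening: 0.289
finger_force: 0.0
```

Call:
{"op": "jog_arm", "data": {"targets": [0,0,-15,0,0,0,26,0,0,-40,0,0,0,26,0,0,-75,0,0,0,26,0,0,-110,0,0,0,26,0,0,-140,0,0,0,26]}}

```text
time_s: 34.78
tool_pos: [0.6047, -0.0828, 0.2236]
eef_rot: [3.14, 0.001, 1.473]
contact_force: [1.4, -0.4, -0.5]
opening: 0.299
finger_force: 0.0
```

Run:
```python
from g import *
s=Cam("side");cv2.imwrite("pics/n.png",s.im)
P=[at(.0743,0,cy=-.049),at(.0743,0,cy=.049),at(.0743,0)];print(s.proj(P))
# back cassette unmoved? compare with l.png patch
f=lambda im:cv2.cvtColor(im,cv2.COLOR_BGR2GRAY)[270:330,204:232].astype(np.float32)
print(cv2.phaseCorrelate(f(cv2.imread("pics/side0.png")),f(s.im)), np.abs(f(cv2.imread("pics/side0.png"))-f(s.im)).mean())
plan([(at(.071,-.08),GR)])
```

```text
[[211.1756 275.364 ]
 [241.5955 306.3212]
 [225.4706 289.9272]]
((-0.05650578565069786, -0.010424036422168825), 1.0098792207241059) 3.7303572
t 34.83 now [ 0.6079 -0.0837  0.2312] [3.13   0.0028 1.4728]
   [124.8 -34.    9.5] [ 0.078 -0.065 -0.49 ]
   [126.3  29.4   1.3] [ 0.078 -0.065 -0.49 ]
   [ 97.4  85.  -10.7] [ 0.078 -0.065 -0.49 ]
```

Call:
{"op": "jog_arm", "data": {"targets": [22,-6,0,0.016,-0.013,-0.098,22,48,-13,0,0.031,-0.026,-0.196,22,74,-20,1,0.047,-0.039,-0.294,22,100,-27,1,0.062,-0.052,-0.392,22,125,-34,2,0.078,-0.065,-0.49,22]}}

```text
time_s: 35.25
tool_pos: [0.5827, 0.046, 0.2192]
eef_rot: [-3.05, 0.045, 1.97]
contact_force: [0.5, -0.5, 0.1]
opening: 0.257
finger_force: 0.0
```

Call:
{"op": "jog_arm", "data": {"targets": [25,6,0,0.016,-0.013,-0.098,22,50,12,0,0.031,-0.026,-0.196,22,75,18,1,0.047,-0.039,-0.294,22,100,24,1,0.062,-0.052,-0.392,22,126,29,1,0.078,-0.065,-0.49,22]}}

```text
time_s: 35.67
tool_pos: [0.5609, 0.1731, 0.2095]
eef_rot: [-2.949, 0.04, 2.464]
contact_force: [0.8, -0.1, 1.1]
opening: 0.254
finger_force: 0.0
```

Call:
{"op": "jog_arm", "data": {"targets": [20,17,-2,0.016,-0.013,-0.098,22,39,34,-4,0.031,-0.026,-0.196,22,58,51,-6,0.047,-0.039,-0.294,22,78,68,-8,0.062,-0.052,-0.392,22,97,85,-11,0.078,-0.065,-0.49,22]}}

```text
time_s: 36.08
tool_pos: [0.5394, 0.3007, 0.2]
eef_rot: [-2.862, -0.013, 2.956]
contact_force: [-0.4, 1.0, -1.0]
opening: 0.25
finger_force: 0.0
```

Call:
{"op": "jog_arm", "data": {"targets": [0,0,0,0,0,0,22,0,0,0,0,0,0,22,0,0,0,0,0,0,22,0,0,0,0,0,0,22,0,0,0,0,0,0,22]}}

```text
time_s: 36.5
tool_pos: [0.5405, 0.2981, 0.2008]
eef_rot: [-2.863, -0.012, 2.949]
contact_force: [0.3, -0.8, 0.2]
opening: 0.253
finger_force: 0.0
```

Run:
```python
from g import *
plan([(at(.071,.044),GR)])
print(bot.sense()["opening"]*87)
```

```text
t 36.5 now [0.5405 0.2981 0.2008] [-2.8633 -0.0117  2.9489]
   [ -4.3   1.  124.1] [ 0.002 -0.012 -0.   ]
21.97209020535943
```

Call:
{"op": "jog_arm", "data": {"targets": [-4,1,10,0,-0.012,0,22,-4,1,30,0,-0.012,0,22,-4,1,52,0,-0.012,0,22,-4,1,68,0,-0.012,0,22,-4,1,78,0,-0.012,0,22]}}

```text
time_s: 36.92
tool_pos: [0.5385, 0.2767, 0.1234]
eef_rot: [-2.862, -0.003, 2.952]
contact_force: [-0.1, 0.9, -0.5]
opening: 0.253
finger_force: 0.0
```

Call:
{"op": "jog_arm", "data": {"targets": [0,0,8,0,0,0,22,0,0,16,0,0,0,22,0,0,24,0,0,0,22,0,0,32,0,0,0,22,0,0,37,0,0,0,22]}}

```text
time_s: 37.33
tool_pos: [0.5372, 0.2685, 0.0891]
eef_rot: [-2.863, -0.001, 2.954]
contact_force: [0.3, 0.2, -1.3]
opening: 0.254
finger_force: 0.0
```

Call:
{"op": "jog_arm", "data": {"targets": [0,0,4,0,0,0,22,0,0,9,0,0,0,22,0,0,9,0,0,0,10,0,0,9,0,0,0,5,0,0,9,0,0,0,5]}}

```text
time_s: 37.75
tool_pos: [0.537, 0.2667, 0.0813]
eef_rot: [-2.864, -0.0, 2.955]
contact_force: [0.2, 2.9, -3.5]
opening: 0.114
finger_force: 22.0
```

Call:
{"op": "jog_arm", "data": {"targets": [0,0,0,0,0,0,5,0,0,0,0,0,0,5,0,0,0,0,0,0,5,0,0,0,0,0,0,5,0,0,0,0,0,0,5]}}

```text
time_s: 38.17
tool_pos: [0.5368, 0.2664, 0.0811]
eef_rot: [-2.864, -0.001, 2.955]
contact_force: [1.0, 0.8, -1.4]
opening: 0.114
finger_force: 29.9
```

Call:
{"op": "jog_arm", "data": {"targets": [0,0,-3,0,0,0,5,0,0,-6,0,0,0,5,0,0,-10,0,0,0,5,0,0,-15,0,0,0,5,0,0,-20,0,0,0,5]}}

```text
time_s: 38.58
tool_pos: [0.5379, 0.2718, 0.1009]
eef_rot: [-2.863, -0.0, 2.955]
contact_force: [0.6, 1.0, -2.8]
opening: 0.116
finger_force: 29.9
```

Call:
{"op": "jog_arm", "data": {"targets": [0,0,-8,0,0,0,5,0,0,-16,0,0,0,5,0,0,-24,0,0,0,5,0,0,-32,0,0,0,5,0,0,-40,0,0,0,5]}}

```text
time_s: 39.0
tool_pos: [0.5401, 0.2828, 0.1399]
eef_rot: [-2.864, -0.0, 2.955]
contact_force: [0.7, -0.1, -2.3]
opening: 0.107
finger_force: 29.9
```

Call:
{"op": "jog_arm", "data": {"targets": [0,0,-8,0,0,0,5,0,0,-16,0,0,0,5,0,0,-24,0,0,0,5,0,0,-32,0,0,0,5,0,0,-40,0,0,0,5]}}

```text
time_s: 39.42
tool_pos: [0.542, 0.2934, 0.178]
eef_rot: [-2.863, -0.001, 2.954]
contact_force: [1.3, -0.2, -2.1]
opening: 0.117
finger_force: 29.9
```

Call:
{"op": "jog_arm", "data": {"targets": [0,-3,-12,0,0,0,5,0,-6,-24,0,0,0,5,0,-9,-36,0,0,0,5,0,-12,-48,0,0,0,5,0,-15,-60,0,0,0,5]}}

```text
time_s: 39.83
tool_pos: [0.5425, 0.2953, 0.2407]
eef_rot: [-2.864, -0.0, 2.954]
contact_force: [0.9, -1.0, -2.3]
opening: 0.114
finger_force: 29.9
```

Run:
```python
from mv import *
s=Cam("side");t=Cam("top");n=cv2.imread("pics/n.png")
f=lambda im:cv2.cvtColor(im,cv2.COLOR_BGR2GRAY)[195:255,280:365].astype(np.float32)
print("rack shift px",cv2.phaseCorrelate(f(n),f(s.im)),np.abs(f(n)-f(s.im)).mean())
c=np.array([.604,-.0823]);a=-.0965;q=c-.066*np.array([np.cos(a),np.sin(a)])
plan([((q[0],q[1],.20),down(np.pi/2+a))])
```

```text
rack shift px ((0.01472296143369789, 0.0161749019851527), 1.0042210787313957) 2.2135293
t 39.93 now [0.5437 0.2959 0.2426] [-2.8664  0.0036  2.9545]
   [ -21.2 -113.7   46.9] [-0.073  0.069  0.49 ]
   [-75.7 -92.5  35.8] [-0.073  0.069  0.49 ]
   [-112.9  -47.6   23.9] [-0.073  0.069  0.49 ]
```

Call:
{"op": "jog_arm", "data": {"targets": [-2,-23,4,-0.015,0.014,0.098,5,-6,-46,12,-0.029,0.028,0.196,5,-11,-69,24,-0.044,0.041,0.294,5,-16,-91,36,-0.058,0.055,0.392,5,-21,-114,46,-0.073,0.069,0.49,5]}}

```text
time_s: 40.35
tool_pos: [0.5396, 0.1701, 0.225]
eef_rot: [-2.949, 0.047, 2.458]
contact_force: [-0.6, 0.1, -2.3]
opening: 0.113
finger_force: 30.0
```

Call:
{"op": "jog_arm", "data": {"targets": [-15,-18,7,-0.015,0.014,0.098,5,-30,-37,14,-0.029,0.028,0.196,5,-45,-55,21,-0.044,0.041,0.294,5,-61,-74,28,-0.058,0.055,0.392,5,-76,-92,35,-0.073,0.069,0.49,5]}}

```text
time_s: 40.77
tool_pos: [0.5385, 0.0462, 0.2124]
eef_rot: [-3.049, 0.049, 1.962]
contact_force: [-0.6, 0.1, -1.4]
opening: 0.115
finger_force: 30.0
```

Call:
{"op": "jog_arm", "data": {"targets": [-23,-10,5,-0.015,0.014,0.098,5,-45,-19,10,-0.029,0.028,0.196,5,-68,-29,14,-0.044,0.041,0.294,5,-90,-38,18,-0.058,0.055,0.392,5,-113,-48,23,-0.073,0.069,0.49,5]}}

```text
time_s: 41.18
tool_pos: [0.5363, -0.0778, 0.1997]
eef_rot: [-3.136, 0.003, 1.469]
contact_force: [0.7, -0.0, -2.5]
opening: 0.114
finger_force: 30.0
```

Call:
{"op": "jog_arm", "data": {"targets": [0,0,0,0,0,0,5,0,0,0,0,0,0,5,0,0,0,0,0,0,5,0,0,0,0,0,0,5,0,0,0,0,0,0,5]}}

```text
time_s: 41.6
tool_pos: [0.5369, -0.0755, 0.2]
eef_rot: [-3.136, 0.003, 1.476]
contact_force: [0.1, -1.0, -2.1]
opening: 0.112
finger_force: 30.0
```

```bash
sed -i 's#pics/l.png#pics/n.png#' chk.py; python3 chk.py -.066
```

```text
rack shift px ((-0.01851866521350587, -0.014101899640198923), 0.9558311276965671)
t 41.65 now [ 0.5369 -0.0756  0.2001] [-3.1359  0.0032  1.476 ]
   [  0.1   2.1 110.1] [-0.006  0.003  0.002]
```

Call:
{"op": "jog_arm", "data": {"targets": [0,2,10,-0.006,0.003,0.002,5,0,2,25,-0.006,0.003,0.002,5,0,2,40,-0.006,0.003,0.002,5,0,2,52,-0.006,0.003,0.002,5,0,2,58,-0.006,0.003,0.002,5]}}

```text
time_s: 42.07
tool_pos: [0.5371, -0.0762, 0.1394]
eef_rot: [-3.139, -0.001, 1.473]
contact_force: [-0.5, 0.5, -3.2]
opening: 0.114
finger_force: 30.0
```

Call:
{"op": "jog_arm", "data": {"targets": [0,0,6,0,0,0,5,0,0,14,0,0,0,5,0,0,22,0,0,0,5,0,0,32,0,0,0,5,0,0,42,0,0,0,5]}}

```text
time_s: 42.48
tool_pos: [0.5388, -0.0771, 0.0995]
eef_rot: [3.14, 0.0, 1.472]
contact_force: [0.3, -0.8, -2.4]
opening: 0.112
finger_force: 30.0
```

Call:
{"op": "jog_arm", "data": {"targets": [0,0,4,0,0,0,5,0,0,8,0,0,0,5,0,0,12,0,0,0,5,0,0,15,0,0,0,5,0,0,17,0,0,0,5]}}

```text
time_s: 42.9
tool_pos: [0.5385, -0.077, 0.0829]
eef_rot: [3.141, 0.0, 1.472]
contact_force: [-0.2, 0.3, -2.0]
opening: 0.113
finger_force: 30.0
```

Call:
{"op": "jog_arm", "data": {"targets": [0,0,1,0,0,0,5,0,0,1,0,0,0,5,0,0,1,0,0,0,5,0,0,1,0,0,0,5,0,0,1,0,0,0,5]}}

```text
time_s: 43.32
tool_pos: [0.5387, -0.077, 0.0823]
eef_rot: [3.141, 0.0, 1.472]
contact_force: [-0.2, 0.0, -2.5]
opening: 0.113
finger_force: 30.0
```

Call:
{"op": "jog_arm", "data": {"targets": [0,0,1,0,0,0,5,0,0,1,0,0,0,5,0,0,1,0,0,0,5,0,0,1,0,0,0,5,0,0,1,0,0,0,5]}}

```text
time_s: 43.73
tool_pos: [0.5384, -0.077, 0.081]
eef_rot: [3.141, 0.0, 1.472]
contact_force: [-0.6, -0.3, -2.5]
opening: 0.112
finger_force: 30.0
```

Call:
{"op": "jog_arm", "data": {"targets": [0,0,1,0,0,0,5,0,0,1,0,0,0,5,0,0,1,0,0,0,5,0,0,1,0,0,0,5,0,0,1,0,0,0,5]}}

```text
time_s: 44.15
tool_pos: [0.5387, -0.0771, 0.0803]
eef_rot: [3.141, 0.0, 1.472]
contact_force: [0.4, -1.8, 0.3]
opening: 0.111
finger_force: 30.0
```

Call:
{"op": "jog_arm", "data": {"targets": [0,0,0,0,0,0,14,0,0,0,0,0,0,22,0,0,0,0,0,0,26,0,0,0,0,0,0,26,0,0,0,0,0,0,26]}}

```text
time_s: 44.57
tool_pos: [0.5384, -0.0769, 0.08]
eef_rot: [3.141, 0.0, 1.472]
contact_force: [-0.7, -0.2, 0.4]
opening: 0.285
finger_force: 0.0
```

Call:
{"op": "jog_arm", "data": {"targets": [0,0,-15,0,0,0,26,0,0,-40,0,0,0,26,0,0,-75,0,0,0,26,0,0,-110,0,0,0,26,0,0,-140,0,0,0,26]}}

```text
time_s: 44.98
tool_pos: [0.5385, -0.0769, 0.2223]
eef_rot: [3.14, 0.0, 1.472]
contact_force: [0.7, -0.1, -0.6]
opening: 0.297
finger_force: 0.0
```

Call:
{"op": "jog_arm", "data": {"targets": [-20,-20,0,0,0,0,26,-40,-40,0,0,0,0,26,-70,-70,0,0,0,0,26,-100,-90,0,0,0,0,26,-120,-100,0,0,0,0,26]}}

```text
time_s: 45.4
tool_pos: [0.4247, -0.1879, 0.2201]
eef_rot: [-3.141, 0.001, 1.472]
contact_force: [0.1, 0.5, 0.8]
opening: 0.303
finger_force: 0.0
```

Call:
{"op": "jog_arm", "data": {"targets": [-30,0,0,0,0,0,26,-60,0,0,0,0,0,26,-90,0,0,0,0,0,26,-120,0,0,0,0,0,26,-120,0,0,0,0,0,26]}}

```text
time_s: 45.82
tool_pos: [0.4142, -0.3104, 0.2201]
eef_rot: [3.141, 0.003, 1.468]
contact_force: [-0.4, -0.1, 0.2]
opening: 0.298
finger_force: 0.0
```

Run:
```python
from mv import *
plan([])
s=Cam("side");t=Cam("top");cv2.imwrite("pics/fin_s.png",s.im);cv2.imwrite("pics/fin_t.png",t.im)
s0=cv2.imread("pics/side0.png").astype(int)
# predicted top corners of standing cassettes vs blueish-grey glass mask
c=np.array([.604,-.0823]);a=-.0965;u=np.array([np.cos(a),np.sin(a)]);v=np.array([-u[1],u[0]])
for k in(.066,0,-.066):
    P=[np.r_[c+k*u+w*v,z] for z in(.127,.07) for w in(-.05,.05)]
    m=np.zeros((400,640),np.uint8);q=s.proj(P)[[0,1,3,2]];cv2.fillConvexPoly(m,q.astype(np.int32),1)
    print(k,q.round(1).tolist(),"mean BGR in/before",s.im[m>0].mean(0),s0[m>0].mean(0))
d=np.abs(s.im.astype(int)-s0).max(2)>40
for n,(x0,y0,x1,y1) in dict(bottle=(335,105,385,185),tip=(195,205,260,258),beaker=(170,235,205,290),comb=(355,240,385,280),fillers=(210,270,310,350)).items(): print(n,d[y0:y1,x0:x1].sum())
# fillers: white area now
w=(s.im.min(2)>190);w[:260]=0;w[360:]=0;w[:,:205]=0;w[:,320:]=0;print(w.sum(),np.argwhere(w).min(0),np.argwhere(w).max(0))
```

```text
t 45.82 now [ 0.4142 -0.3104  0.2201] [3.1412 0.0027 1.4682]
0.066 [[312.6, 165.6], [284.1, 182.1], [285.4, 201.5], [312.9, 184.4]] mean BGR in/before [171.7215 176.0606 165.2145] [167.4844 182.7543 180.8045]
0 [[332.5, 175.0], [304.1, 192.7], [304.8, 212.3], [332.2, 194.1]] mean BGR in/before [170.6798 174.1642 162.5501] [162.5764 175.3235 172.8276]
-0.066 [[353.9, 185.0], [325.7, 204.0], [325.7, 224.0], [352.9, 204.5]] mean BGR in/before [170.6143 173.9036 162.3161] [162.3089 174.8571 172.3911]
bottle 0
tip 3
beaker 0
comb 0
fillers 1477
2162 [262 208] [346 319]
```

Run:
```python
from g import *
s=Cam("side");t=Cam("top",0)
for x0 in np.arange(.075,-.085,-.01):
    P=[o+x0*x+w*y+z*Z for w in(-.03,0,.03) for z in(.085,)]
    P2=[o+x0*x+w*y+.011*Z for w in(-.03,0,.03)]
    g=lambda c,P:[int(c.im[int(round(b)),int(round(a))].min()) for a,b in c.proj(P)]
    print(round(x0,3),"z85 side",g(s,P),"top",g(t,P),"floor top",g(t,P2))
```

```text
0.075 z85 side [106, 104, 105] top [134, 109, 150] floor top [173, 158, 154]
0.065 z85 side [218, 217, 218] top [166, 154, 140] floor top [173, 131, 149]
0.055 z85 side [209, 211, 204] top [109, 125, 104] floor top [175, 175, 175]
0.045 z85 side [211, 212, 212] top [177, 175, 178] floor top [118, 111, 120]
0.035 z85 side [218, 217, 218] top [123, 120, 170] floor top [173, 175, 174]
0.025 z85 side [213, 209, 209] top [161, 119, 119] floor top [120, 118, 122]
0.015 z85 side [207, 209, 206] top [174, 176, 175] floor top [172, 175, 171]
0.005 z85 side [217, 217, 217] top [120, 117, 117] floor top [122, 122, 124]
-0.005 z85 side [161, 117, 114] top [165, 160, 168] floor top [124, 124, 124]
-0.015 z85 side [178, 143, 103] top [122, 122, 121] floor top [121, 123, 124]
-0.025 z85 side [178, 145, 101] top [124, 122, 123] floor top [124, 123, 125]
-0.035 z85 side [163, 102, 156] top [124, 123, 121] floor top [122, 125, 125]
-0.045 z85 side [167, 160, 181] top [124, 126, 123] floor top [124, 124, 122]
-0.055 z85 side [99, 187, 197] top [123, 121, 123] floor top [95, 99, 100]
-0.065 z85 side [81, 187, 198] top [119, 107, 109] floor top [102, 101, 99]
-0.075 z85 side [70, 182, 196] top [100, 99, 103] floor top [136, 140, 141]
```

```bash
python3 -c "
from station import bot
print(bot.finish_job())"
```

```text
the job is handed in; nothing more can be done
None
```

The job is handed in at about 46 s: the wedge bar is lying in the wash tub, the front panel is folded down flat, and all three cassettes are standing in separate rack gaps. The fillers are still leaning in the box and nothing else on the bench was disturbed. After using up my picture views, I checked the last two placings and the fillers only from contact forces and camera pixel values.

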